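# Collar a telescopic post and hold the rail cleat flush on its tilted saddle

## Robot

A 6-joint arm with a two-finger parallel gripper is mounted at the origin on the work surface. World frame = base frame: x ahead of the robot, y to its left, z up, the work surface at z = 0. Lengths are in m, angles in degrees, forces in N, time in s.
With the tool pointing down it reaches from about 0.375 to 0.9 m from the base axis. Payload 3.1 kg.
Tool frame: the origin (TCP) lies at the very end of the fingers, on their centre line; the grasp point (between the pads) lies 19 mm behind it; z points along the fingers, y is the line along which they close (so a half turn about z gives the same grasp; the last joint's range is limited). The gripper opens to 87 mm and grips with 3 to 60 N. Pads are 19 mm wide; open, the fingers measure 117 mm over their backs; the gripper's body (75 mm by 190 mm) begins 51 mm behind the grasp point.
Start: joints at [-10.227, 30.224, 82.088, -0, 67.689, -10.227], TCP at [0.625, 0, 0.223] pointing down, gripper open.
Joint ranges: [-176.69, 176.69], [-43.24, 126.21], [12.49, 139.97], [-82, 262], [0, 151.66], [-163.58, 163.58]. Speed limits (degrees/s): [159.86, 159.86, 180, 180, 180, 180].

## Interface

Orientations are given as a 3x3 rotation matrix whose columns are the frame's x, y, z axes.
In Python, from rig import * gives the robot as it stands.
- The arm moves only by the tool jog_arm, never from a script. Its arguments are lists of equal length, an entry for each row: "delta_pos": the shift along the world's x, y, z in cm, a list of three; "turn": the turn about the world's z in degrees; "grip": the closure, from 0 (fully open) to 1 (shut). In form: {"delta_pos": [[x, y, z], ...], "turn": [turn, ...], "grip": [grip, ...]}. A call has 1 to 12 rows; each row is the pose to reach, as a shift and turn from the pose commanded when the call began; what a row does not reach only later rows make up. A row lasts 1/8 s, in which the tool goes at most 62.5 mm and 10.7 degrees, less where a joint would pass 70% of its speed; a pose out of reach is approached as far as the arm can. A call with a gripper value outside its range is refused whole. The fingers move at their own pace and stop on an object; the grip force is fixed at half the most. Time passes only in rows, so rows that repeat a pose let the fingers close. It gives the time, the measured TCP pose, the force, the opening and the grip force at its end, in the units of the state.
- read_state(): the state, without advancing time (a new reading comes with each control period).
- capture(name): name is "scene" or "side" or "wrist"; returns a dict with "color" (384x512x3 uint8, blue, green, red), "fovy" (degrees; the focal length in pixels is half the picture's height over the tangent of half this angle, whatever the lens; pixels are square), "cx", "cy" (the principal point, pixels), "camera_from_world" (4x4, takes a point from world to camera coordinates). Camera axes: x right, y up, looking along -z (the intrinsics and any distortion apply to the point x, -y, -z); pixel columns grow to the right and rows downward; lengths in m; the calibration is good to about 2 mm. A picture is of the moment at which its call begins. There is no depth.
- hand_in(): hands the job in; it is judged then, once.
The state is a dict: "time_s": time; "joint_positions": joint angles; "qvel": joint speeds; "tau": joint torques, N m; "position": TCP position; "tcp_rot": TCP orientation; "force": force on the tool from outside, world axes, zero at the start; "moment": the same for the moment, N m; "opening": opening from 0.0 (shut) to 1.0 (fully open); "grasp_force": force on a finger pad.
Only numpy, scipy, OpenCV 4.12 (cv2) and the standard library are available. Lean on these libraries where they do the work, as an engineer would, in place of code of your own. Each camera call takes 0.05 s, during which the arm holds its last target. There are 200 camera calls.

## Task

Get the stair-rail post ready for tack welding: lower the loose bright collar down over the top of the upright post until it sits level on the step of the thicker tube, without dropping or ramming it, and let go of it. Then take the dark T-shaped rail cleat by its web, centre it on the tilted round brass saddle with the web running straight up the slope, match the tilt so that it lies flush, and finish while still holding it there, pressed on with a light steady push of about 10 N; do not disturb the other things on the bench.

Things in the scene. Friction and masses are not known exactly. Their poses are not given: they have to be found in the camera images.
- collar: loose bright steel cover collar, a ring with outside diameter 64, bore 52, height 20, and on opposite sides two flat set-screw bosses, each 24 wide over the full height, 68 across their parallel flats; 0.25 kg. Lies flat on the bench; grip it across the bosses. Origin: centre of its underside; z: its axis, up; the bosses stand on its +y and -y sides.
- cleat: loose dark steel rail cleat, an upturned T: flange 70 x 50 x 6 thick lying on the bench, on its middle line an upright web 60 long, 10 thick, up to 46 above the underside; 0.36 kg. Origin: centre of the flange's underside (it goes on the saddle); x: along the web, y: across it, z: away from the underside. Symmetric, either end may go uphill. Grip it across the web.
- post: fixed telescopic rail post: base plate 100 x 100 x 10, outer tube of diameter 60 up to height 110, inner tube of diameter 48 from 110 to 134, then a fork with the tilting saddle (both stay within diameter 48; highest point below 167). Origin: centre of the base's underside; z: the post's axis, up; the saddle slopes down to the post's -x side, which roughly faces the robot.
- post_step (a point): point on the post's axis at the step, height 110: the collar's underside rests here. Axes as the post's.
- saddle: round brass saddle plate on the post's fork, diameter 42, 4 thick, locked at 12 to 26 degrees from level (differs each time; does not give way). Origin: on its pin, on the post's axis at height 144, 11 below the face. Axes tilt with it: z is the normal of its flat upper face (up and to the post's -x side), y the level line across the slope, x straight up the slope.
- saddle_face (a point): centre of the saddle's flat upper face; axes as the saddle's.
- hammer: bystander: hammer, 300 long, lying; leave alone
- brush: bystander: wire brush with wooden handle, 240 long, lying; leave alone
- pliers: bystander: steel locking pliers, 170 long, lying; leave alone
- magnet: bystander: red magnetic set square, 80 x 80 x 16; leave alone
- offcut: bystander: standing offcut of thin tube, diameter 60, height 45; not the collar; leave alone
- can: bystander: spray can with orange label, diameter 58, height 150; leave alone
- gclamp: bystander: blue G-clamp, 110 x 100, lying; leave alone
Mind the look-alikes: they are no part of the job. Leave any red look-alike of the post alone.

How it is judged (in metres and radians):
On the way:
1. the collar is over the post, level on the step, and let go (horizontal distance between collar and post_step below 0.005 m and z of collar in the frame of post_step between -0.003 and 0.003 m and angle between collar's own z axis and vertical below 0.07 rad and contact force between the fingers and collar below 0.1 N), for 0.2 s.
At the end, for the whole second after the job is handed in: Collar level on the step (3 mm, 5 mm off centre, 4 degrees), untouched; cleat still gripped, at rest, pressed on the saddle with 5 to 25 N, flange centre within 7 mm of the face centre, underside within 2.3 degrees of the face, web within 7 degrees of straight up the slope (horizontal distance between collar and post_step below 0.005 m and z of collar in the frame of post_step between -0.003 and 0.003 m and angle between collar's own z axis and vertical below 0.07 rad and contact force between each of the arm, cleat and collar below 0.1 N and distance between cleat and saddle_face below 0.007 m and angle between the z axis of cleat and the z axis of saddle_face, either way round below 0.04 rad and angle between the x axis of cleat and the x axis of saddle_face, either way round below 0.12 rad and contact force between cleat and saddle between 5 and 25 N and contact force between the fingers and cleat above 3 N and linear speed of cleat below 0.02 m/s); the arm keeps its last pose, push and grip.
It fails at once if the collar is let drop over the post from more than about 1 cm (linear speed of collar above 0.45 m/s and contact force between the fingers and collar below 0.1 N and horizontal distance between collar and post_step below 0.04 m).
It fails at once if the collar is rammed onto the post (over 60 N) (contact force between collar and post above 60 N).
It fails at once if the cleat is slammed against the saddle (over 45 N) (contact force between cleat and saddle above 45 N).
It fails at once if a bystander is moved by more than 30 mm (distance of any of hammer, brush, pliers, magnet, offcut, can, gclamp from where it was at the start of the episode above 0.03 m).
It also fails if it takes over 72 s, if anything falls off the work surface, if the arm or the gripper's body presses on something with over 40 N, if the wrist force passes 120 N, or if a joint passes its speed limit or range.

## Working session

There is one attempt and no reset: what is moved stays moved. The work goes in short steps, Python scripts to look and compute and a tool call to move; the robot and the scene stay as the last step left them, time stands still between calls to the robot, and variables do not carry over. Pictures are saved under pics/ and viewed, at most 10 in all, crops included, and the job is handed in when it is done.

Besides the shell and the picture viewer there is one more tool, called after ">>>" as a command line: name --pt "numbers of a row" for each row, then --argument value for the rest. jog_arm: Moves the arm, as the interface text tells. Its arguments: {"type":"object","properties":{"delta_pos":{"type":"array"},"turn":{"type":"array"},"grip":{"type":"array"}},"required":["delta_pos","turn","grip"]}

```bash
ls; mkdir -p pics; python3 - <<'E'
from rig import *
import cv2,numpy as np
s=read_state();print({k:np.round(v,3).tolist() for k,v in s.items()})
for n in("scene","side","wrist"):
    c=capture(n);cv2.imwrite(f"pics/{n}0.png",c["color"]);np.save(f"pics/{n}0.npy",c,allow_pickle=True)
    print(n,[k for k in c],c["fovy"],c["cx"],c["cy"],np.round(c["camera_from_world"],3).tolist())
a=[cv2.imread(f"pics/{n}0.png") for n in("scene","side")]
E
```

```text
pics
{'time_s': 0.0, 'joint_positions': [-10.229, 30.278, 82.155, -0.001, 67.688, -10.226], 'qvel': [-0.067, 0.008, -0.023, -0.039, 0.033, 0.001], 'tau': [-0.001, -44.005, -17.659, 0.063, 0.058, -0.0], 'position': [0.624, 0.0, 0.222], 'tcp_rot': [[0.0, 1.0, -0.002], [1.0, -0.0, 0.0], [0.0, -0.002, -1.0]], 'force': [-0.904, -0.114, -0.234], 'moment': [-0.016, -0.037, -0.067], 'grasp_force': 0.0, 'opening': 1.0}
scene ['color', 'fovy', 'cx', 'cy', 'camera_from_world'] 53.35025040513214 253.73473832003654 193.20805888740833 [[0.696, 0.718, 0.012, -0.405], [-0.515, 0.488, 0.705, 0.214], [0.5, -0.496, 0.709, -1.633], [0.0, 0.0, 0.0, 1.0]]
side ['color', 'fovy', 'cx', 'cy', 'camera_from_world'] 51.2594903774399 262.25773705386456 192.5381877975656 [[-0.872, -0.49, -0.005, 0.506], [0.323, -0.582, 0.746, -0.276], [-0.368, 0.649, 0.666, -1.298], [0.0, 0.0, 0.0, 1.0]]
wrist ['color', 'fovy', 'cx', 'cy', 'camera_from_world'] 68.99299094928824 255.0236494024335 193.5617378583164 [[1.0, 0.001, -0.002, -0.624], [-0.001, 0.957, -0.289, 0.035], [0.002, 0.289, 0.957, -0.39], [0.0, 0.0, 0.0, 1.0]]
```

View pics/scene0.png

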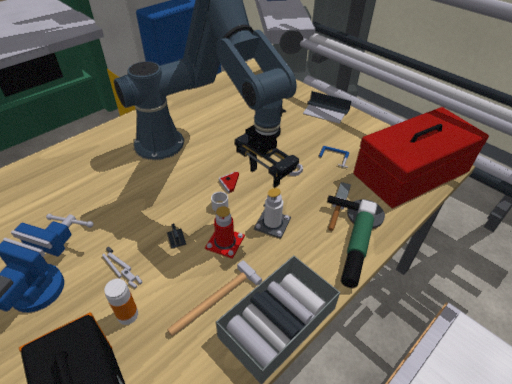

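View pics/side0.png

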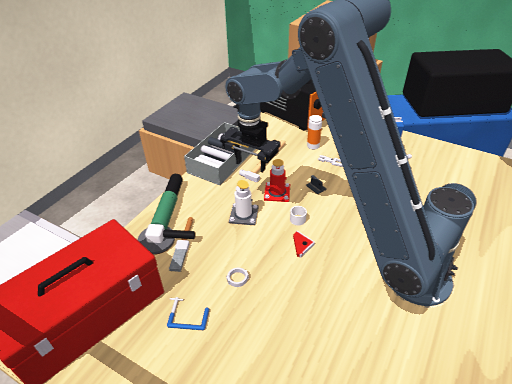

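The scene view shows the grey post at (273,215), its red look-alike at (225,235), the cleat at (177,235), the offcut at (220,202) and the collar half hidden near (295,168). The side view shows the collar at (237,277), the grey post at (243,205), the red post at (278,180), the cleat at (316,184), the offcut at (298,215) and the magnet at (303,243).
Candidates in the side view:
- Collar: the flat ring at (237,277), or the taller offcut at (298,215). I choose the flat ring.
- Post: grey (243,205) or red (278,180). I choose the grey one.
- Cleat: the dark T at (316,184), or dark bars in the tray. I choose the T on the bench.

```bash
cat > h.py <<'E'
import numpy as np, cv2
from rig import *
def load(n): return np.load(f"pics/{n}.npy",allow_pickle=True).item()
def snap(n,tag):
    c=capture(n); cv2.imwrite(f"pics/{tag}.png",c["color"]); np.save(f"pics/{tag}.npy",c,allow_pickle=True); return c
def foc(c): return c["color"].shape[0]/2/np.tan(np.radians(c["fovy"]/2))
def ray(c,uv):
    T=c["camera_from_world"];R,t=T[:3,:3],T[:3,3];f=foc(c)
    d=R.T@np.array([(uv[0]-c["cx"])/f,-(uv[1]-c["cy"])/f,-1]); return -R.T@t,d/np.linalg.norm(d)
def onz(c,uv,z):
    o,d=ray(c,uv); return o+d*(z-o[2])/d[2]
def tri(obs):
    A=np.zeros((3,3));b=np.zeros(3);L=[ray(c,uv) for c,uv in obs]
    for o,d in L: P=np.eye(3)-np.outer(d,d);A+=P;b+=P@o
    x=np.linalg.solve(A,b); return x,[round(1e3*np.linalg.norm(np.cross(x-o,d)),1) for o,d in L]
def proj(c,p):
    T=c["camera_from_world"];q=T[:3,:3]@np.asarray(p,float)+T[:3,3];f=foc(c)
    return np.array([c["cx"]+f*q[0]/-q[2],c["cy"]-f*q[1]/-q[2]])
E
python3 - <<'E'
from h import *
s,d=load("scene0"),load("side0")
for n,a,b in(("cleat",(176,234),(316,184)),("posttop",(273,192),(244,185)),("red top",(223,210),(279,163)),("offcut",(220,195),(299,209)),("magnet",(229,181),(303,243)),("can top",(118,285),(315,120))):
    print(n,*[np.round(v,3) for v in tri([(s,a),(d,b)])])
print("collar",onz(d,(237,277),.01), "gclamp",onz(d,(188,315),.01), "postbase",onz(s,(272,222),.01),onz(d,(243,213),.01))
f=lambda c,u,v,w,k:cv2.resize(c["color"][v-w:v+w,u-w:u+w],(k,k),interpolation=cv2.INTER_CUBIC)
cv2.imwrite("pics/crops.png",np.vstack([np.hstack([f(s,272,205,30,300),f(s,177,235,30,300)]),np.hstack([f(d,237,277,30,300),f(d,243,205,30,300)])]))
E
```

```text
cleat [ 0.469 -0.248  0.019] [0.7 0.7]
posttop [0.639 0.027 0.15 ] [0.5 0.5]
red top [ 0.589 -0.141  0.152] [1.7 1.7]
offcut [ 0.456 -0.047  0.054] [2.6 2.6]
magnet [0.387 0.055 0.008] [1.2 1.2]
can top [ 0.597 -0.502  0.144] [0.7 0.7]
collar [0.51036255 0.2908044  0.01      ] gclamp [0.56475301 0.47819254 0.01      ] postbase [0.64581121 0.02547436 0.01      ] [0.64635319 0.03090111 0.01      ]
```

View pics/crops.png

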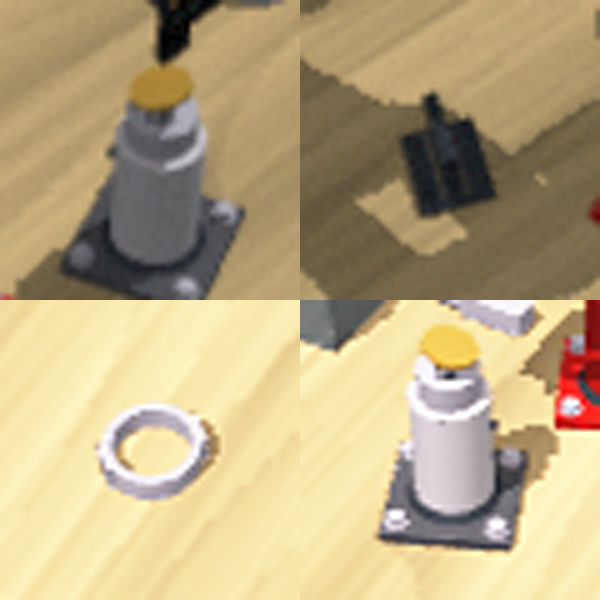

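The crops confirm all three: a grey post with brass saddle, a dark T-cleat on the bench, and a flat bright ring with bosses. I'll move over the collar for a closer look.

>>> jog_arm --pt "-2 5 0" --pt "-4 10 0" --pt "-6.5 16 0" --pt "-9 22 0" --pt "-10 25 -1" --pt "-10 25 -2" --pt "-10 25 -2" --turn '[0,0,0,0,0,0,0]' --grip '[0,0,0,0,0,0,0]'

```text
time_s: 1.02
position: [0.5244, 0.2495, 0.2015]
tcp_rot: [[-0.0, 1.0, -0.002], [1.0, 0.0, -0.001], [-0.001, -0.002, -1.0]]
force: [-0.7, -0.7, 0.7]
opening: 1.002
grasp_force: 0.0
```

```bash
python3 - <<'E'
from h import *
s=read_state();print(s["time_s"],s["position"].round(4))
c=snap("wrist","w1");side=snap("scene","s1")
a=cv2.imread("pics/wrist0.png")
cv2.imwrite("pics/v1.png",cv2.resize(np.hstack([c["color"],a]),(800,300),interpolation=cv2.INTER_AREA))
E
```

```text
1.025 [0.5244 0.2495 0.2015]
```

View pics/v1.png

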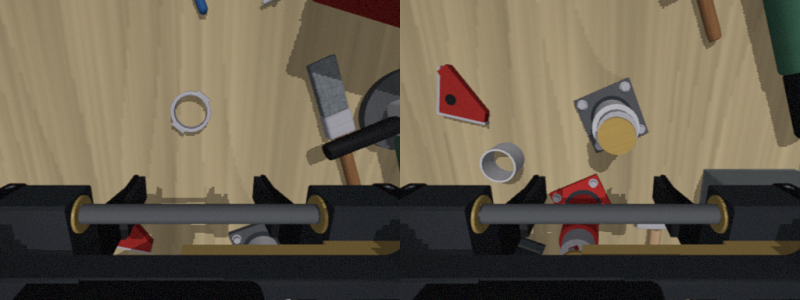

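Left (wrist now): the collar at about (190,113), or (243,145) at full size. Right (start): the post's brass saddle at (617,135) and the red post below it. Now I'll fit the collar's centre and boss direction.

```bash
cat >> h.py <<'E'
def mask(c,u,v,w,lo,hi):
    h=cv2.cvtColor(c["color"],cv2.COLOR_BGR2HSV); m=cv2.inRange(h,lo,hi); z=np.zeros_like(m)
    z[max(v-w,0):v+w,max(u-w,0):u+w]=m[max(v-w,0):v+w,max(u-w,0):u+w]
    n,l,s,_=cv2.connectedComponentsWithStats(z); return (l==1+np.argmax(s[1:,4])).astype(np.uint8)
def fitsil(views,pts,x0,scale,sub=4):
    """views: [(c,mask)], pts(x)-> world points (or list of hulls); maximise overlap"""
    from scipy.optimize import minimize
    def cost(x):
        t=0
        for c,m in views:
            P=pts(x); r=np.zeros(m.shape,np.uint8)
            q=np.array([proj(c,p) for p in P],np.float32)
            hull=cv2.convexHull(q)
            cv2.fillPoly(r,[np.round(hull*16).astype(np.int32)],1,shift=4)
            hm=m; t+=np.sum(r!=hm)/np.sum(hm)
        return t
    best=None
    for k in range(3):
        S=np.vstack([x0]+[np.array(x0)+np.eye(len(x0))[i]*scale[i]*(1-2*(k%2)) for i in range(len(x0))])
        r=minimize(cost,x0,method="Nelder-Mead",options=dict(initial_simplex=S,xatol=1e-4,fatol=1e-4,maxiter=400)); x0=r.x
    return r.x,r.fun
def hullmask(m):
    cs,_=cv2.findContours(m,cv2.RETR_EXTERNAL,cv2.CHAIN_APPROX_NONE); r=np.zeros_like(m)
    cv2.fillPoly(r,[cv2.convexHull(np.vstack(cs))],1); return r
def collarpts(x,z0=0):
    a=np.linspace(0,2*np.pi,48,endpoint=False); P=[(.032*np.cos(t),.032*np.sin(t)) for t in a]+[(sx*.012,sy*.034) for sx in(-1,1) for sy in(-1,1)]
    c,s=np.cos(x[2]),np.sin(x[2])
    return [(x[0]+c*u-s*v,x[1]+s*u+c*v,z0+z) for u,v in P for z in(0,.02)]
E
python3 - <<'E'
from h import *
c=load("w1");d=load("side0")
h=cv2.cvtColor(c["color"],cv2.COLOR_BGR2HSV); print(h[145,215:272:3].tolist())
h2=cv2.cvtColor(d["color"],cv2.COLOR_BGR2HSV); print(h2[277,222:252:2].tolist())
m=mask(c,243,145,40,(0,0,100),(180,50,255)); m2=mask(d,237,277,20,(0,0,100),(180,45,255))
print(m.sum(),m2.sum(),cv2.boundingRect(m),cv2.boundingRect(m2))
print(onz(c,(243,145),.01))
p0=onz(c,(243,145),.01)
for y in(-60,-30,0,30,60,90): 
    print(y,fitsil([(c,hullmask(m))],collarpts,[p0[0],p0[1],np.radians(y)],[.004,.004,.2]))
v=c["color"][95:195,193:293].copy();v=cv2.resize(v,(400,400),interpolation=cv2.INTER_CUBIC)
cv2.imwrite("pics/v2.png",np.hstack([v,cv2.cvtColor(cv2.resize(m[95:195,193:293]*255,(400,400)),cv2.COLOR_GRAY2BGR)]))
E
```

```text
[[21, 74, 144], [12, 22, 150], [128, 13, 161], [13, 40, 102], [20, 78, 147], [19, 75, 152], [21, 76, 162], [20, 73, 164], [21, 71, 162], [20, 76, 157], [20, 72, 160], [20, 75, 159], [21, 70, 157], [20, 76, 154], [20, 74, 159], [20, 76, 168], [19, 82, 106], [128, 13, 163], [5, 10, 148]]
[[24, 77, 250], [24, 75, 251], [18, 28, 247], [133, 7, 250], [18, 107, 170], [24, 68, 255], [23, 84, 247], [23, 78, 249], [24, 74, 249], [24, 77, 250], [24, 71, 252], [23, 52, 252], [135, 8, 249], [175, 23, 135], [18, 110, 181]]
1013 223 (218, 115, 52, 56) (226, 267, 23, 20)
[0.50938748 0.285456   0.01      ]
-60 (array([ 0.51006117,  0.28823191, -0.66603669]), np.float64(0.02703844528939586))
-30 (array([ 0.50995231,  0.28829903, -0.66854237]), np.float64(0.02577101816645543))
0 (array([ 0.50994645,  0.28849726, -0.73693145]), np.float64(0.02323616392057457))
30 (array([ 0.51019607,  0.28863846, -0.65000786]), np.float64(0.02619349387410224))
60 (array([0.5106726 , 0.28860844, 1.20751622]), np.float64(0.11660329531051965))
90 (array([0.50997027, 0.28850365, 2.47380288]), np.float64(0.025348542458808618))
```

View pics/v2.png

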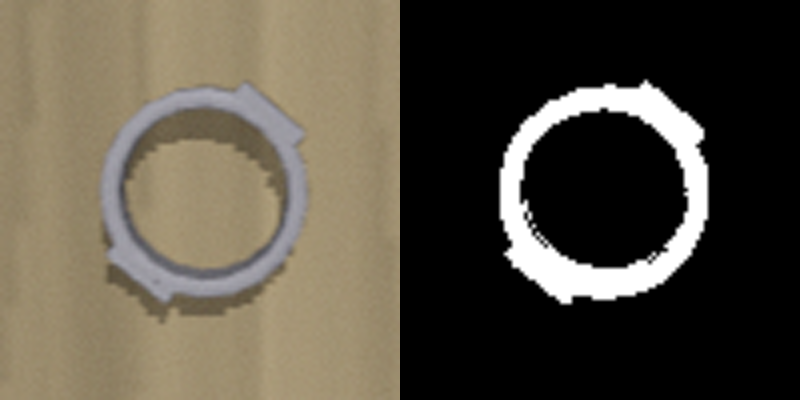

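The collar's centre is (0.510, 0.288), with the bosses about 50° from world x. I'll turn over it and take a second view.

>>> jog_arm --pt "-0.5 1 0" --pt "-1 2 -2" --pt "-1.5 3 -4" --pt "-1.5 3.8 -6" --pt "-1.5 3.8 -8" --pt "-1.5 3.8 -10" --pt "-1.5 3.8 -10" --turn '[10,20,30,40,50,50,50]' --grip '[0,0,0,0,0,0,0]'

```text
time_s: 2.0
position: [0.5099, 0.2866, 0.1015]
tcp_rot: [[-0.765, 0.644, -0.003], [0.644, 0.765, -0.001], [0.001, -0.002, -1.0]]
force: [-0.1, 0.1, 0.4]
opening: 0.999
grasp_force: 0.0
```

```bash
python3 - <<'E'
from h import *
s=read_state();print(s["time_s"],s["position"].round(4),s["tcp_rot"].round(3).tolist(),s["joint_positions"].round(1))
c=snap("wrist","w2");o=load("w1")
u,v=proj(c,(.510,.2885,.02)).astype(int);print(u,v)
m=mask(c,u,v,70,(0,0,90),(180,50,255));print(m.sum(),cv2.boundingRect(m))
h=hullmask(m);x,f=fitsil([(c,h)],collarpts,[.510,.2885,-.69],[.004,.004,.1]);print(x,f)
mo=hullmask(mask(o,243,145,40,(0,0,100),(180,50,255)))
from scipy.optimize import minimize_scalar
print(fitsil([(c,h),(o,mo)],lambda x:collarpts(x,x[3]),[.510,.2885,-.69,0.],[.004,.004,.1,.005]))
E
```

```text
2.0 [0.5099 0.2866 0.1015] [[-0.765, 0.644, -0.003], [0.644, 0.765, -0.001], [0.001, -0.002, -1.0]] [ 18.4  36.5  93.7  -0.   50.  -31.5]
256 198
1543 (220, 161, 75, 69)
[ 0.51062444  0.28806236 -0.64747054] 0.056679151061173536
(array([ 0.51025604,  0.28781971, -0.72367516, -0.00449275]), np.float64(0.06032573351751375))
```

>>> jog_arm --pt "0 0.1 -3" --pt "0 0.1 -6" --pt "0 0.1 -8.5" --pt "0 0.1 -9.7" --pt "0 0.1 -9.7" --pt "0 0.1 -9.7" --pt "0 0.1 -9.7" --pt "0 0.1 -9.7" --pt "0 0.1 -9.7" --pt "0 0.1 -9.7" --turn '[0,0,0,0,0,0,0,0,0,0]' --grip '[0,0,0,0,0,1,1,1,1,1]'

```text
time_s: 3.3
position: [0.5103, 0.2891, 0.0064]
tcp_rot: [[-0.766, 0.643, 0.001], [0.643, 0.766, 0.0], [-0.001, 0.001, -1.0]]
force: [-0.8, -0.9, 5.4]
opening: 0.782
grasp_force: 30.0
```

The opening of 68 mm matches the boss flats. I'll lift and go to a viewing place near the post.

>>> jog_arm --pt "0 0 4" --pt "0 0 10" --pt "0 0 16" --pt "2 -5 22" --pt "4 -10 26" --pt "6 -15 26" --pt "8 -20 26" --pt "10 -25 26" --pt "12 -30 26" --pt "13 -32 26" --pt "13 -32 26" --turn '[0,0,0,0,-10,-20,-30,-40,-50,-50,-50]' --grip '[1,1,1,1,1,1,1,1,1,1,1]'

```text
time_s: 4.68
position: [0.6398, -0.032, 0.2644]
tcp_rot: [[0.001, 1.0, -0.002], [1.0, -0.001, 0.001], [0.001, -0.002, -1.0]]
force: [-0.5, 0.8, -3.2]
opening: 0.78
grasp_force: 30.0
```

```bash
python3 - <<'E'
from h import *
s=read_state();print(s["time_s"],s["position"].round(4),s["opening"],s["grasp_force"],s["force"].round(2))
c=snap("wrist","w3");a=snap("scene","s3");b=snap("side","d3")
cv2.imwrite("pics/v3.png",np.vstack([cv2.resize(c["color"],(560,420)),np.hstack([cv2.resize(x["color"][v-35:v+25,u-47:u+47],(280,180),interpolation=cv2.INTER_CUBIC) for x,u,v in((a,273,210),(b,243,202))])]))
E
```

```text
4.675 [ 0.6398 -0.032   0.2644] 0.7800153589554779 29.997147917747498 [-0.46  0.84 -3.22]
```

View pics/v3.png

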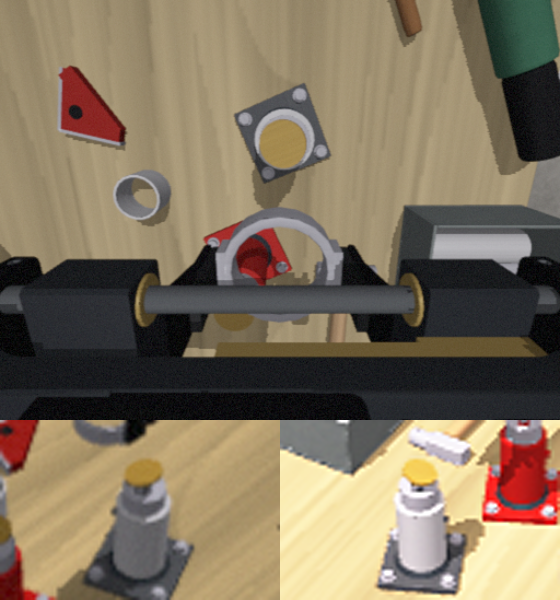

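The view shows the post base with bolts at (300,95), (321,151), (269,173), (242,117) and the brass saddle at (284,143), plus the collar held between the fingers at (280,260). All are in 560-wide coordinates. I'll fit the saddle disc in several views.

```bash
cat >> h.py <<'E'
def saddlepts(x):
    px,py,th,ps=x; ct,st,cp,sp=np.cos(th),np.sin(th),np.cos(ps),np.sin(ps)
    X=np.array([ct*cp,ct*sp,st]);Y=np.array([-sp,cp,0]);Z=np.cross(X,Y);o=np.array([px,py,.144])
    return [o+Z*h+.021*(np.cos(t)*X+np.sin(t)*Y) for h in(.011,.007) for t in np.linspace(0,6.283,40)]
E
python3 - <<'E'
from h import *
V={k:load(k) for k in("w3","wrist0","s3","d3")}
bolts=np.array([(300,95),(321,151),(269,173),(242,117)])*512/560
B=np.array([onz(V["w3"],b,.014) for b in bolts]);print("bolts",B.round(4).tolist(),B.mean(0).round(4)); e=B[1]-B[0];print(np.degrees(np.arctan2(e[1],e[0])),np.linalg.norm(e))
ms={}
for k,uv in(("w3",(260,131)),("wrist0",(278,172)),("s3",(274,192)),("d3",(244,186))):
    print(k,cv2.cvtColor(V[k]["color"],cv2.COLOR_BGR2HSV)[uv[1]-6:uv[1]+7:3,uv[0]].tolist())
    ms[k]=mask(V[k],*uv,35 if k[0]=="w" else 14,(14,130,60),(32,255,255))
    print(ms[k].sum(),cv2.boundingRect(ms[k]),np.argwhere(ms[k]).mean(0)[::-1])
    ms[k]=hullmask(ms[k])
for ks in(("w3","wrist0"),("s3","d3"),("w3","wrist0","s3","d3")):
    for ps in(.36,0.1):
        x,f=fitsil([(V[k],ms[k]) for k in ks],saddlepts,[.638,.027,.33,ps],[.004,.004,.1,.2]); print(ks,x[:2].round(4),np.degrees(x[2:]).round(1),f)
E
```

```text
bolts [[0.6665, 0.0769, 0.014], [0.6957, 0.0073, 0.014], [0.6265, -0.022, 0.014], [0.5924, 0.0505, 0.014]] [0.6453 0.0282 0.014 ]
-67.24415777616555 0.07548773514302606
w3 [[20, 131, 165], [21, 135, 164], [21, 131, 164], [21, 134, 162], [21, 132, 164]]
1194 (238, 110, 41, 43) [258.06867672 131.01340034]
wrist0 [[21, 134, 164], [21, 131, 161], [20, 134, 162], [21, 136, 159], [21, 137, 160]]
1626 (254, 150, 48, 48) [277.22570726 173.76875769]
s3 [[19, 97, 186], [20, 168, 176], [20, 174, 169], [20, 173, 162], [120, 21, 62]]
90 (268, 188, 13, 9) [273.66666667 192.        ]
d3 [[23, 128, 247], [23, 162, 245], [23, 161, 248], [130, 25, 154], [150, 6, 251]]
79 (237, 180, 12, 9) [242.46835443 184.03797468]
('w3', 'wrist0') [0.6472 0.0276] [30.   8.2] 0.11467316377466127
('w3', 'wrist0') [0.647  0.0276] [29.7  8.2] 0.11879922351636163
('s3', 'd3') [0.6466 0.0285] [18.6 21. ] 0.3633540372670807
('s3', 'd3') [0.646  0.0295] [19.4  8.2] 0.32194616977225676
('w3', 'wrist0', 's3', 'd3') [0.6456 0.0285] [17.5 28.1] 0.5912027228601054
('w3', 'wrist0', 's3', 'd3') [0.6458 0.0272] [20.6  4.5] 0.6262346399892519
```

```bash
python3 - <<'E'
from h import *
V={k:load(k) for k in("w3","wrist0","s3","d3","side0")}
ms={}
for k,uv in(("w3",(260,131)),("wrist0",(278,172)),("s3",(274,192)),("d3",(243,185)),("side0",(243,185))):
    w=k[0]=="w"
    ms[k]=hullmask(mask(V[k],*uv,35 if w else 12,(12,105,60),(32,255,255)))
    print(k,ms[k].sum(),cv2.boundingRect(ms[k]))
for ks in(("w3","wrist0"),("s3","d3","side0"),("w3","wrist0","s3","d3","side0")):
    for ps in(22.6,None):
        g=(lambda x:saddlepts([*x[:3],np.radians(22.6)])) if ps else saddlepts
        n=3 if ps else 4
        x,f=fitsil([(V[k],ms[k]) for k in ks],g,[.645,.027,.33,.3][:n],[.004,.004,.1,.2][:n]); print(ks,x[:2].round(4),np.degrees(x[2:]).round(1),f)
E
```

```text
w3 1472 (238, 110, 42, 44)
wrist0 1877 (253, 150, 49, 48)
s3 113 (267, 187, 14, 10)
d3 89 (237, 180, 12, 9)
side0 89 (237, 180, 12, 9)
('w3', 'wrist0') [0.6462 0.0277] [22.3] 0.09173439635403396
('w3', 'wrist0') [0.646  0.0276] [21.5 18.5] 0.08306357276875681
('s3', 'd3', 'side0') [0.6443 0.0297] [17.9] 0.35408173411554145
('s3', 'd3', 'side0') [0.645  0.0285] [14.2 28.3] 0.2723476185741275
('w3', 'wrist0', 's3', 'd3', 'side0') [0.6446 0.028 ] [15.1] 0.4817050478731355
('w3', 'wrist0', 's3', 'd3', 'side0') [0.6448 0.0284] [15.8 33. ] 0.4037632390137744
```

```bash
python3 - <<'E'
from h import *
c=load("w3");s=read_state();T=s["position"]
h=cv2.cvtColor(c["color"],cv2.COLOR_BGR2HSV)
print("proj top-rim circle pts (outer r32, bore r26):")
for zz in(.278,.258):
  for a in(60,90,120): print(zz,a,proj(c,T*[1,1,0]+[.032*np.cos(np.radians(a)),.032*np.sin(np.radians(a)),zz]).round(1),proj(c,T*[1,1,0]+[.026*np.cos(np.radians(a)),.026*np.sin(np.radians(a)),zz]).round(1))
cv2.imwrite("pics/v4.png",cv2.resize(c["color"][175:305,160:350],(760,520),interpolation=cv2.INTER_CUBIC))
E
```

```text
proj top-rim circle pts (outer r32, bore r26):
0.278 60 [281.1 200.3] [275.6 209.1]
0.278 90 [252.3 192.9] [252.3 203.2]
0.278 120 [223.5 200.3] [229.2 209.1]
0.258 60 [278.3 190.3] [273.4 198.3]
0.258 90 [252.7 183.7] [252.7 193. ]
0.258 120 [227.1 190.3] [232.1 198.3]
```

View pics/v4.png

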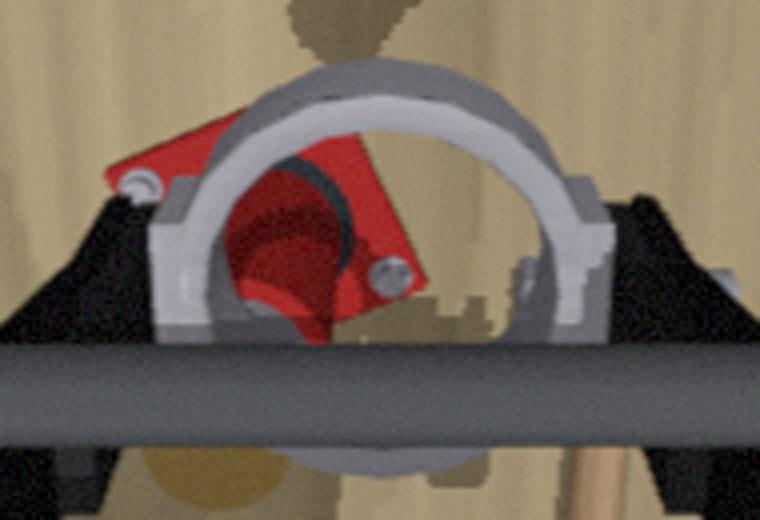

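The held collar's arc appears 3 px right of and 6 px below where the calibration predicts. So I'll view the collar and post side by side at equal height, where that error cancels.

>>> jog_arm --pt "0.5 -2.3 0" --pt "0.5 -2.3 -4" --pt "0.5 -2.3 -8" --pt "0.5 -2.3 -11" --pt "0.5 -2.3 -13" --pt "0.5 -2.3 -13" --pt "0.5 -2.3 -13" --turn '[0,0,0,0,0,0,0]' --grip '[1,1,1,1,1,1,1]'

```text
time_s: 5.7
position: [0.6459, -0.0542, 0.1366]
tcp_rot: [[-0.001, 1.0, 0.002], [1.0, 0.001, -0.001], [-0.001, 0.002, -1.0]]
force: [0.2, -0.3, -1.8]
opening: 0.779
grasp_force: 30.0
```

```bash
python3 - <<'E'
from h import *
s=read_state();print(s["time_s"],s["position"].round(4),s["opening"],s["force"].round(2))
c=snap("wrist","w4")
cv2.imwrite("pics/v5.png",cv2.resize(c["color"][0:300,:],(800,469),interpolation=cv2.INTER_CUBIC))
E
```

```text
5.7 [ 0.6459 -0.0542  0.1366] 0.7791168338367854 [ 0.19 -0.29 -1.84]
```

View pics/v5.png

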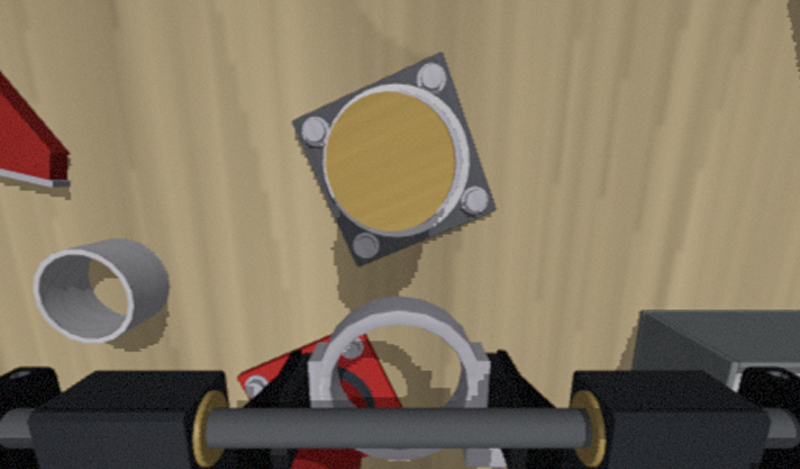

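Bench view: the saddle is at about (391,162) and the held collar's bore at about (400,370), in 800-wide coordinates. The red post lies below, behind the gripper. I'll measure the post relative to the collar.

```bash
python3 - <<'E'
from h import *
from scipy.optimize import least_squares
c=load("w4");g=cv2.cvtColor(c["color"],cv2.COLOR_BGR2GRAY).astype(int)
for u in(245,255,266): print(u,g[184:214,u].tolist())
for v in(240,246,250,255): print(v,g[v,190:325].tolist()[::1] if v==246 else "")
m=hullmask(mask(c,250,103,70,(12,105,60),(32,255,255)));print(m.sum(),cv2.boundingRect(m))
for n in(3,4):
    G=(lambda x:saddlepts([*x[:3],np.radians(22.6)])) if n==3 else saddlepts
    x,f=fitsil([(c,m)],G,[.6455,.028,.33,.39][:n],[.004,.004,.1,.2][:n]);print(x[:2].round(4),np.degrees(x[2:]).round(1),f)
E
```

```text
245 [99, 95, 93, 97, 95, 98, 99, 105, 106, 105, 105, 106, 104, 109, 109, 120, 154, 171, 174, 167, 165, 162, 160, 155, 152, 146, 142, 147, 144, 147]
255 [95, 96, 120, 124, 124, 112, 106, 108, 109, 109, 112, 107, 111, 112, 128, 171, 173, 168, 165, 164, 160, 158, 154, 148, 143, 140, 145, 143, 143, 144]
266 [136, 136, 138, 140, 136, 134, 135, 109, 109, 109, 108, 108, 107, 110, 109, 120, 157, 172, 169, 166, 165, 161, 159, 157, 149, 141, 138, 139, 138, 137]
240 
246 [21, 23, 14, 25, 20, 13, 18, 54, 129, 163, 167, 163, 159, 163, 167, 177, 177, 165, 162, 163, 153, 124, 84, 79, 87, 86, 79, 75, 60, 53, 49, 47, 41, 54, 52, 54, 54, 51, 52, 48, 49, 45, 47, 52, 60, 74, 80, 80, 80, 81, 79, 76, 79, 80, 82, 80, 79, 78, 71, 49, 85, 124, 143, 141, 142, 143, 144, 141, 145, 139, 122, 92, 91, 91, 92, 92, 90, 89, 96, 87, 87, 92, 90, 87, 88, 116, 136, 136, 135, 132, 132, 133, 128, 134, 138, 142, 148, 146, 146, 145, 149, 147, 130, 90, 81, 76, 81, 74, 85, 127, 159, 165, 163, 163, 168, 149, 108, 105, 105, 104, 104, 101, 74, 23, 24, 12, 7, 21, 19, 11, 9, 26, 14, 11, 8]
250 
255 
5771 (209, 59, 82, 89)
[0.6461 0.0281] [23.4] 0.018540980765898458
[0.6461 0.0277] [23.2 17.1] 0.014728816496274475
```

```bash
python3 - <<'E'
from h import *
c=load("w4");T=read_state()["position"]
for zt in(.150,.148):
    for u,v in((245,199.6),(255,198.3),(266,199.6)):
        p=onz(c,(u,v),zt); print("top outer",zt,p[:2].round(4))
    for u in((245),(266)): print("bottom outer",onz(c,(u,190.5),zt-.02)[:2].round(4))
    print("boss mid top",onz(c,(255.5,246),zt)[:2].round(4), "left/right", onz(c,(197.6,246),zt)[0],onz(c,(305.5,246),zt)[0],onz(c,(312.4,246),zt-.02)[0])
print(T)
E
```

```text
top outer 0.15 [ 0.6408 -0.0231]
top outer 0.15 [ 0.6463 -0.0224]
top outer 0.15 [ 0.6524 -0.0231]
bottom outer [ 0.6401 -0.0237]
bottom outer [ 0.6532 -0.0237]
boss mid top [ 0.6466 -0.0517] left/right 0.6127675696398666 0.675901776337113 0.6845475556718308
top outer 0.148 [ 0.6407 -0.0238]
top outer 0.148 [ 0.6463 -0.023 ]
top outer 0.148 [ 0.6525 -0.0238]
bottom outer [ 0.64   -0.0243]
bottom outer [ 0.6533 -0.0243]
boss mid top [ 0.6466 -0.0527] left/right 0.6123178017156485 0.6763074874887371 0.6850080243098757
[ 0.64608206 -0.0542012   0.13698576]
```

The collar sits at TCP + (0.6, −0.5) mm and the post is at (0.6461, 0.0279), giving a shift of (−0.05, +8.25) cm. I'll go up, across and down in stages, watching the force.

>>> jog_arm --pt "0 0 4" --pt "0 0 5" --pt "-0.05 4 5" --pt "-0.05 7 5" --pt "-0.05 8.25 5" --pt "-0.05 8.25 5" --pt "-0.05 8.25 4" --pt "-0.05 8.25 3" --pt "-0.05 8.25 2" --pt "-0.05 8.25 1.2" --pt "-0.05 8.25 1.2" --turn '[0,0,0,0,0,0,0,0,0,0,0]' --grip '[1,1,1,1,1,1,1,1,1,1,1]'

```text
time_s: 7.12
position: [0.6438, 0.0284, 0.1463]
tcp_rot: [[0.0, 1.0, -0.002], [1.0, -0.0, 0.0], [0.0, -0.002, -1.0]]
force: [-0.0, 0.5, -2.4]
opening: 0.777
grasp_force: 30.0
```

```bash
python3 - <<'E'
from h import *
s=read_state();print(s["position"].round(4),s["opening"],s["force"].round(2),s["moment"].round(2))
E
```

```text
[0.6438 0.0284 0.1463] 0.7774904237279919 [-0.04  0.53 -2.41] [-0.   -0.02 -0.01]
```

>>> jog_arm --pt "0.17 0 0" --pt "0.17 0 0" --pt "0.17 0 -0.5" --pt "0.17 0 -1" --pt "0.17 0 -1.4" --pt "0.17 0 -1.4" --turn '[0,0,0,0,0,0]' --grip '[1,1,1,1,1,1]'

```text
time_s: 7.88
position: [0.6457, 0.0286, 0.1329]
tcp_rot: [[-0.0, 1.0, -0.001], [1.0, 0.0, 0.0], [0.0, -0.001, -1.0]]
force: [0.3, 1.0, -2.3]
opening: 0.778
grasp_force: 30.0
```

>>> jog_arm --pt "0 0 -0.4" --pt "0 0 -0.8" --pt "0 0 -1.2" --pt "0 0 -1.4" --pt "0 0 -1.5" --pt "0 0 -1.6" --pt "0 0 -1.6" --turn '[0,0,0,0,0,0,0]' --grip '[1,1,1,1,1,1,1]'

```text
time_s: 8.75
position: [0.6462, 0.0285, 0.1175]
tcp_rot: [[0.0, 1.0, -0.0], [1.0, -0.0, -0.0], [-0.0, -0.0, -1.0]]
force: [0.4, 0.5, -2.8]
opening: 0.778
grasp_force: 30.0
```

>>> jog_arm --pt "0 0 -0.1" --pt "0 0 -0.2" --pt "0 0 -0.2" --turn '[0,0,0]' --grip '[1,1,1]'

```text
time_s: 9.12
position: [0.6463, 0.0285, 0.1164]
tcp_rot: [[-0.0, 1.0, 0.001], [1.0, 0.0, -0.0], [-0.0, 0.001, -1.0]]
force: [-1.4, 0.2, 4.8]
opening: 0.777
grasp_force: 30.0
```

Seated with about 7 N. I'll release, wait and lift away.

>>> jog_arm --pt "0 0 0.05" --pt "0 0 0.05" --pt "0 0 0.05" --pt "0 0 0.05" --pt "0 0 2" --pt "0 0 5" --pt "0 0 9" --pt "0 0 12" --pt "0 0 12" --turn '[0,0,0,0,0,0,0,0,0]' --grip '[0,0,0,0,0,0,0,0,0]'

```text
time_s: 10.25
position: [0.6481, 0.0283, 0.2385]
tcp_rot: [[-0.0, 1.0, 0.007], [1.0, 0.0, -0.001], [-0.001, 0.007, -1.0]]
force: [-0.2, 0.7, -0.5]
opening: 1.001
grasp_force: 0.0
```

```bash
python3 - <<'E'
from h import *
s=read_state();print(s["time_s"],s["position"].round(4),s["opening"],s["force"].round(2))
c=snap("wrist","w5");a=snap("scene","s5");b=snap("side","d5")
print("cleat px",proj(c,(.469,-.248,.019)))
f=lambda x,u,v,w:cv2.resize(x["color"][v-w:v+w,u-w:u+w],(400,400),interpolation=cv2.INTER_CUBIC)
cv2.imwrite("pics/v6.png",np.hstack([f(a,273,203,28),f(b,243,198,28)]))
E
```

```text
10.25 [0.6481 0.0283 0.2385] 1.0005115385160752 [-0.18  0.69 -0.49]
cleat px [146.39886486 331.66237811]
```

View pics/v6.png

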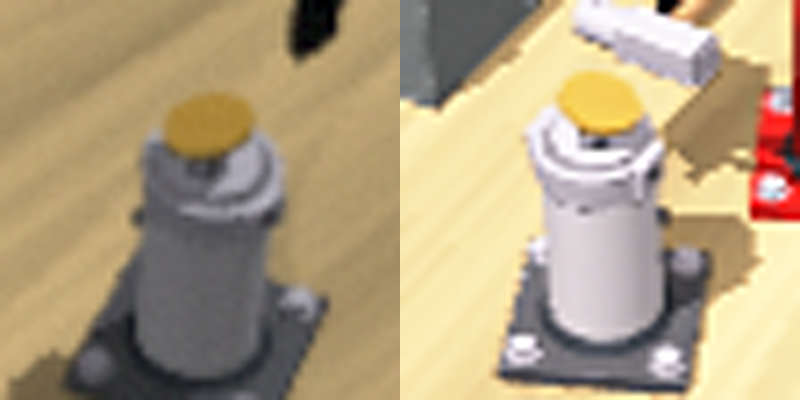

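The collar sits level on the step, clear in both views: the top rim is even and the saddle is above it. Next I'll move to a viewing place for the cleat.

>>> jog_arm --pt "-2.5 -5 0" --pt "-5 -10 0" --pt "-7.5 -15 0" --pt "-10 -20 0" --pt "-12.5 -25 0" --pt "-15 -30 0" --pt "-17.5 -33 -1" --pt "-17.5 -33 -3" --pt "-17.5 -33 -3" --turn '[0,0,0,0,0,0,0,0,0]' --grip '[0,0,0,0,0,0,0,0,0]'

```text
time_s: 11.52
position: [0.4691, -0.3004, 0.2026]
tcp_rot: [[0.001, 1.0, -0.005], [1.0, -0.001, 0.005], [0.005, -0.005, -1.0]]
force: [-0.2, 0.3, 0.8]
opening: 1.001
grasp_force: 0.0
```

```bash
cat >> h.py <<'E'
def boxpts(x,o,lx,ly,z0,z1):
    c,s=np.cos(x[2]),np.sin(x[2])
    return [(x[0]+c*u-s*v,x[1]+s*u+c*v,z) for u in(-lx,lx) for v in(-ly,ly) for z in(z0,z1)]
def cleatpts(x):
    z=x[3] if len(x)>3 else 0
    return boxpts(x,0,.035,.025,z,z+.006)+boxpts(x,0,.030,.005,z+.006,z+.046)
E
python3 - <<'E'
from h import *
s=read_state();print(s["time_s"],s["position"].round(4),s["joint_positions"].round(1))
c=snap("wrist","w6")
u,v=proj(c,(.469,-.248,.019)).astype(int);print(u,v)
m=mask(c,u,v,60,(0,0,0),(180,255,58));print(m.sum(),cv2.boundingRect(m))
m=hullmask(m)
for y in(-90,-45,0,45):
    x,f=fitsil([(c,m)],cleatpts,[.469,-.248,np.radians(y)],[.005,.005,.3]);print(x[:2].round(4),np.degrees(x[2:]).round(1),round(f,4))
w=load("w4");B=np.array([onz(w,np.array(b)/1.5625,.014) for b in((431,76),(475,200),(366,245),(314,130))])
d=[B[0]-B[2],B[1]-B[3]];print("bolts",B.mean(0),[np.degrees(np.arctan2(e[1],e[0])) for e in d])
E
```

```text
11.525 [ 0.4691 -0.3004  0.2026] [-44.1  26.6  92.9   0.   61.  -44.1]
255 133
650 (229, 128, 50, 35)
[ 0.4607 -0.2747] [-27.3] 1.7369
[ 0.4698 -0.256 ] [-19.1] 1.8267
[ 0.4652 -0.2659] [5.6] 1.7681
[ 0.4648 -0.2588] [-48.] 1.8279
bolts [0.64534225 0.02797084 0.014     ] [np.float64(68.05207171251209), np.float64(-22.480408265310743)]
```

```bash
python3 - <<'E'
from h import *
c=load("w6");h=cv2.cvtColor(c["color"],cv2.COLOR_BGR2HSV)
print("V");print(h[80:190:7,195:320:7,2]);print("S");print(h[80:190:7,195:320:7,1])
E
```

```text
V
[[164 164 159 160 160 155 155 155 147 153 143 143 161 160 158 166 170 162]
 [166 169 161 160 159 157 155 156 152 157 144 143 152 158 159 169 168 164]
 [165 170 162 158 159 158 155 157 151 155 146 143 152 157 161 167 169 161]
 [165 168 159 153 160 159 155 156 150 157 147 146 154 159 163 169 167 161]
 [166 169 162 154 159 157  76  63 154 160 146 145 155 156 160 167 171 163]
 [166 169 161 156 162 158  65  68  70  76 145 146 156 155 161 169 170 162]
 [164 167 161 159 150 148  50  89  65  58  62  62 110 156 162 170 169 163]
 [167 168 163 157 150  67  65  66  41  90  61  69  65  66 164 168 168 162]
 [165 171 164 158 151  58  41  63  68  58  36  75  81 144 165 171 170 161]
 [166 171 167 157 132  44  42  42  44  50  62  60  57 157 165 170 168 163]
 [163 170 166 160 153 154 114  47  43  39  43  46 100 146 169 168 168 164]
 [164 171 165 160 150 145 158 158 107  93  37  37 156 147 168 169 166 164]
 [164 171 164 161 153 146 158 160 153 160 153 149 157 147 165 168 165 164]
 [157 172 166 161 157 142 153 160 153 160 149 155 157 151 168 172 166 168]
 [159 171 165 157 157 146 156 162 155 159 148 15
[... 317 characters left out ...]
75 70 72 76 74]
 [72 75 76 79 75 76 17 49 76 73 79 76 77 77 73 76 70 70]
 [74 69 71 75 72 76 47 41 40 47 77 79 75 74 74 72 72 72]
 [73 72 79 75 78 76 10 17 55 35 45 33 72 77 74 77 71 74]
 [75 73 72 75 73 49 35 42 19 20 42 41 43 62 72 71 70 74]
 [73 72 78 77 73 35 44 40 41 48 71 34  6 76 71 76 72 73]
 [72 75 73 75 81 46 67 79 46 20 41 47 36 80 73 74 70 72]
 [74 69 72 75 78 75 74 11 24 39 47 28 64 77 74 73 71 75]
 [70 70 73 73 76 83 77 76 83 77 83 34 80 76 73 72 74 70]
 [75 72 75 79 73 72 71 73 77 77 77 77 76 76 76 74 74 70]
 [76 73 75 73 73 83 77 77 75 78 79 76 73 73 70 70 74 74]
 [75 72 74 78 75 77 75 71 71 74 76 76 77 73 73 74 73 74]
 [75 72 71 74 77 72 80 77 73 77 75 75 76 75 70 74 74 76]]
```

Threshold V<100 separates it (shadow excluded by S).

```bash
python3 - <<'E'
from h import *
c=load("w6")
for S in(62,255):
    m=mask(c,255,133,60,(0,0,0),(180,S,98));m=cv2.morphologyEx(m,cv2.MORPH_CLOSE,np.ones((5,5)));print(m.sum(),cv2.boundingRect(m))
    m=hullmask(m)
    for y in(-90,-45,0,45):
        x,f=fitsil([(c,m)],cleatpts,[.469,-.248,np.radians(y)],[.005,.005,.3]);print(x[:2].round(4),np.degrees(x[2:]).round(1),round(f,4))
E
```

```text
2186 (224, 105, 65, 58)
[ 0.4695 -0.2506] [-23.3] 0.0185
[ 0.4696 -0.2506] [-23.2] 0.0185
[ 0.4696 -0.2505] [-23.4] 0.0185
[ 0.4696 -0.2507] [-23.1] 0.0185
2239 (224, 105, 65, 59)
[ 0.4696 -0.2516] [-22.6] 0.0425
[ 0.4694 -0.2517] [-21.6] 0.0438
[ 0.4696 -0.2514] [-22.6] 0.0395
[ 0.4694 -0.252 ] [-23.7] 0.0433
```

Cleat: centre (0.4696, −0.2506), web at −23.2° (fit error 2%). The scene and side views put its middle at 19 mm, which agrees. The closing axis has to be at +67°.

>>> jog_arm --pt "0 2 0" --pt "0.05 5 0" --pt "0.05 5 -3" --pt "0.05 5 -6" --pt "0.05 5 -9" --pt "0.05 5 -11" --pt "0.05 5 -12" --pt "0.05 5 -12" --turn '[10,20,30,40,50,60,67,67]' --grip '[0,0,0,0,0,0,0,0]'

```text
time_s: 12.58
position: [0.4719, -0.2507, 0.0851]
tcp_rot: [[-0.92, 0.391, -0.001], [0.391, 0.92, 0.001], [0.001, 0.0, -1.0]]
force: [0.3, -0.0, 0.3]
opening: 0.999
grasp_force: 0.0
```

```bash
python3 - <<'E'
from h import *
s=read_state();print(s["time_s"],s["position"].round(4),s["joint_positions"].round(1),np.degrees(np.arctan2(*s["tcp_rot"][[1,0],1])))
c=snap("wrist","w7")
u,v=proj(c,(.4696,-.2506,.02)).astype(int);print(u,v)
m=mask(c,u,v,75,(0,0,0),(180,62,98));m=cv2.morphologyEx(m,cv2.MORPH_CLOSE,np.ones((5,5)));print(m.sum(),cv2.boundingRect(m))
r=np.zeros_like(m);cv2.fillPoly(r,[cv2.convexHull(np.array([proj(c,p) for p in cleatpts([.4696,-.2506,np.radians(-23.2)])],np.float32)).astype(np.int32)],1);print("pred",cv2.boundingRect(r))
E
```

```text
12.575 [ 0.4719 -0.2507  0.0851] [ -40.    35.2  101.7    0.    43.1 -107. ] 66.99161221069596
254 203
4205 (226, 159, 57, 90)
pred (225, 158, 59, 92)
```

>>> jog_arm --pt "-0.2 0 -2" --pt "-0.2 0 -4" --pt "-0.2 0 -5.5" --pt "-0.2 0 -6.3" --pt "-0.2 0 -6.3" --pt "-0.2 0 -6.3" --pt "-0.2 0 -6.3" --pt "-0.2 0 -6.3" --pt "-0.2 0 -6.3" --pt "-0.2 0 -6.3" --pt "-0.2 0 -6.3" --pt "-0.2 0 -6.3" --turn '[0,0,0,0,0,0,0,0,0,0,0,0]' --grip '[0,0,0,0,1,1,1,1,1,1,1,1]'

```text
time_s: 14.12
position: [0.4697, -0.2515, 0.0225]
tcp_rot: [[-0.921, 0.391, -0.0], [0.391, 0.921, 0.0], [0.0, 0.0, -1.0]]
force: [0.4, 0.1, -0.2]
opening: 0.17
grasp_force: 0.0
```

>>> jog_arm --pt "0 0 0" --pt "0 0 0" --pt "0 0 0" --pt "0 0 0" --pt "0 0 2" --pt "0 0 6" --pt "0 0 11" --pt "0 0 17" --pt "0 0 22" --pt "0 0 24" --pt "0 0 24" --turn '[0,0,0,0,0,0,0,0,0,0,0]' --grip '[1,1,1,1,1,1,1,1,1,1,1]'

```text
time_s: 15.5
position: [0.4698, -0.252, 0.2635]
tcp_rot: [[-0.92, 0.391, 0.002], [0.391, 0.92, -0.002], [-0.003, -0.001, -1.0]]
force: [0.0, 0.2, -3.4]
opening: 0.111
grasp_force: 30.0
```

>>> jog_arm --pt "2 3.5 0" --pt "5 8 0" --pt "8 12.5 0" --pt "11 17.5 0" --pt "13.5 22 0" --pt "15.5 25.5 0" --pt "17.1 27.7 0" --pt "17.1 27.7 -2" --pt "17.1 27.7 -4" --pt "17.1 27.7 -5" --pt "17.1 27.7 -5" --pt "17.1 27.7 -5" --turn '[6,15,24,33,42,45.8,45.8,45.8,45.8,45.8,45.8,45.8]' --grip '[1,1,1,1,1,1,1,1,1,1,1,1]'

```text
time_s: 17.0
position: [0.6411, 0.0253, 0.2128]
tcp_rot: [[-0.922, -0.387, 0.001], [-0.387, 0.922, -0.0], [-0.001, -0.0, -1.0]]
force: [1.2, -0.3, -3.3]
opening: 0.115
grasp_force: 30.0
```

```bash
cat >> h.py <<'E'
def cl3(x):
    """x: px,py,pz of underside centre, tilt, yaw"""
    ct,st,cp,sp=np.cos(x[3]),np.sin(x[3]),np.cos(x[4]),np.sin(x[4])
    X=np.array([ct*cp,ct*sp,st]);Y=np.array([-sp,cp,0]);Z=np.cross(X,Y)
    B=lambda a,b,z0,z1:[np.array(x[:3])+u*X+v*Y+z*Z for u in(-a,a) for v in(-b,b) for z in(z0,z1)]
    return B(.035,.025,0,.006),B(.030,.005,.006,.046)
E
python3 - <<'E'
from h import *
s=read_state();print(s["time_s"],s["position"].round(4),s["joint_positions"].round(1),np.degrees(np.arctan2(*s["tcp_rot"][[1,0],1])),s["force"].round(2),s["moment"].round(3))
c=snap("wrist","w8")
h=cv2.cvtColor(c["color"],cv2.COLOR_BGR2HSV)
p=s["position"]-[0,0,.0225]
for th in(0,np.radians(10)):
    F,W=cl3([*p,th,np.radians(22.8)])
    print("flange top pts",[proj(c,q).round(0).tolist() for q in F[1::2]]," web top",[proj(c,q).round(0).tolist() for q in W[1::2]])
m=mask(c,256,215,100,(14,110,60),(30,255,255));print("brass",m.sum(),cv2.boundingRect(m))
E
```

```text
17.0 [0.6411 0.0253 0.2128] [  -7.7   32.1   80.2   -0.    67.7 -120.5] 112.7870383211253 [ 1.22 -0.32 -3.32] [ 0.111 -0.052 -0.015]
flange top pts [[218.0, 180.0], [294.0, 180.0], [221.0, 273.0], [290.0, 274.0]]  web top [[246.0, 208.0], [265.0, 208.0], [247.0, 304.0], [264.0, 305.0]]
flange top pts [[219.0, 177.0], [293.0, 177.0], [220.0, 276.0], [291.0, 276.0]]  web top [[246.0, 191.0], [265.0, 191.0], [247.0, 297.0], [265.0, 297.0]]
brass 711 (156, 308, 200, 7)
```

>>> jog_arm --pt "0 0 -0.8" --pt "0 0 -1.6" --pt "0 0 -2.2" --pt "0 0 -2.4" --pt "0 0 -2.6" --pt "0 0 -2.6" --turn '[0,0,0,0,0,0]' --grip '[1,1,1,1,1,1]'

```text
time_s: 17.8
position: [0.6407, 0.0255, 0.1865]
tcp_rot: [[-0.922, -0.387, -0.0], [-0.387, 0.922, 0.0], [0.0, 0.0, -1.0]]
force: [-0.1, 0.8, -4.4]
opening: 0.114
grasp_force: 30.0
```

>>> jog_arm --pt "0 0 -0.1" --pt "-0.06 -0.03 -0.2" --pt "-0.12 -0.05 -0.3" --pt "-0.12 -0.05 -0.3" --turn '[0,0,0,0]' --grip '[1,1,1,1]'

```text
time_s: 18.3
position: [0.6393, 0.025, 0.1834]
tcp_rot: [[-0.922, -0.387, -0.0], [-0.387, 0.922, 0.0], [0.0, 0.0, -1.0]]
force: [0.3, 0.7, -3.5]
opening: 0.113
grasp_force: 30.0
```

>>> jog_arm --pt "-0.08 -0.03 -0.1" --pt "-0.16 -0.07 -0.2" --pt "-0.24 -0.1 -0.3" --pt "-0.24 -0.1 -0.3" --turn '[0,0,0,0]' --grip '[1,1,1,1]'

```text
time_s: 18.8
position: [0.6382, 0.0244, 0.1816]
tcp_rot: [[-0.922, -0.387, 0.003], [-0.387, 0.922, 0.001], [-0.003, -0.001, -1.0]]
force: [2.1, 2.0, 1.0]
opening: 0.112
grasp_force: 30.0
```

>>> jog_arm --pt "-0.08 -0.03 -0.08" --pt "-0.16 -0.07 -0.16" --pt "-0.24 -0.1 -0.24" --pt "-0.24 -0.1 -0.24" --turn '[0,0,0,0]' --grip '[1,1,1,1]'

```text
time_s: 19.3
position: [0.6369, 0.0237, 0.1804]
tcp_rot: [[-0.922, -0.387, 0.006], [-0.387, 0.922, 0.001], [-0.006, -0.002, -1.0]]
force: [2.1, 4.1, 6.6]
opening: 0.11
grasp_force: 30.0
```

```bash
cat > chk.py <<'E'
from h import *
import sys
s=read_state();print(s["time_s"],s["position"].round(4),s["force"].round(2),s["moment"].round(3),s["tcp_rot"][:,2].round(4))
c=snap("wrist",sys.argv[1])
g=cv2.cvtColor(c["color"],cv2.COLOR_BGR2HSV)
# collect dark flange rows in columns beside the web
for u in(228,236,276,284):
    print(u,g[120:300:4,u,2].tolist())
E
python3 chk.py w9
```

```text
19.3 [0.6369 0.0237 0.1804] [2.1  4.08 6.65] [ 0.909 -0.591  0.108] [ 0.0063  0.001  -1.    ]
228 [138, 141, 136, 134, 137, 132, 65, 131, 131, 129, 70, 67, 67, 67, 62, 43, 51, 48, 46, 48, 52, 52, 58, 53, 46, 51, 47, 52, 52, 50, 44, 12, 20, 81, 89, 78, 67, 74, 75, 70, 72, 63, 78, 70, 36]
236 [204, 200, 199, 198, 196, 135, 68, 65, 69, 69, 70, 45, 47, 121, 123, 50, 51, 53, 50, 49, 55, 49, 53, 55, 55, 48, 19, 17, 17, 19, 15, 12, 28, 25, 23, 36, 67, 69, 73, 73, 70, 66, 39, 37, 34]
276 [203, 196, 199, 204, 204, 143, 110, 106, 100, 104, 109, 65, 71, 121, 117, 45, 51, 50, 50, 49, 54, 50, 54, 56, 48, 53, 23, 13, 19, 27, 12, 24, 6, 21, 16, 24, 68, 71, 76, 75, 71, 64, 24, 28, 19]
284 [202, 202, 197, 200, 204, 153, 108, 130, 157, 168, 112, 103, 104, 104, 85, 40, 46, 46, 52, 51, 54, 52, 53, 53, 48, 48, 49, 72, 83, 74, 30, 30, 20, 106, 106, 107, 95, 100, 96, 92, 90, 89, 91, 105, 99]
```

```bash
python3 - <<'E'
from h import *
for n in("w8","w9"):
    c=load(n);g=cv2.cvtColor(c["color"],cv2.COLOR_BGR2GRAY)
    for u in(250,255,260): print(n,u,g[166:226:2,u].tolist())
E
```

```text
w8 250 [121, 120, 104, 106, 133, 126, 43, 47, 44, 45, 41, 37, 29, 35, 34, 30, 33, 32, 27, 40, 40, 43, 37, 45, 43, 41, 40, 39, 46, 39]
w8 255 [122, 115, 102, 112, 138, 127, 45, 69, 71, 39, 43, 32, 39, 32, 35, 35, 32, 29, 33, 32, 42, 43, 44, 40, 42, 44, 40, 36, 42, 45]
w8 260 [101, 121, 131, 127, 128, 129, 52, 69, 72, 74, 75, 33, 39, 35, 23, 38, 31, 40, 34, 37, 34, 42, 44, 49, 46, 45, 47, 45, 38, 46]
w9 250 [123, 122, 125, 124, 125, 125, 119, 37, 39, 42, 45, 37, 33, 41, 32, 38, 35, 32, 31, 38, 49, 45, 41, 45, 48, 42, 44, 47, 38, 49]
w9 255 [90, 55, 63, 64, 117, 119, 124, 34, 76, 53, 46, 40, 38, 41, 30, 38, 32, 38, 37, 33, 43, 48, 46, 46, 42, 46, 41, 48, 51, 45]
w9 260 [108, 48, 52, 55, 116, 107, 102, 40, 82, 78, 64, 58, 28, 31, 32, 34, 35, 41, 37, 32, 41, 47, 49, 40, 45, 43, 43, 47, 41, 46]
```

>>> jog_arm --pt "-0.08 -0.03 -0.08" --pt "-0.16 -0.07 -0.16" --pt "-0.16 -0.07 -0.16" --turn '[0,0,0]' --grip '[1,1,1]'

```text
time_s: 19.73
position: [0.635, 0.0229, 0.1788]
tcp_rot: [[-0.922, -0.387, 0.006], [-0.387, 0.922, 0.001], [-0.006, -0.001, -1.0]]
force: [1.4, 3.4, 7.1]
opening: 0.112
grasp_force: 30.0
```

```bash
cat > chk2.py <<'E'
from h import *
import sys
s=read_state();print(s["time_s"],s["position"].round(4),s["force"].round(2),s["moment"].round(3))
c=snap("wrist",sys.argv[1]);g=cv2.cvtColor(c["color"],cv2.COLOR_BGR2GRAY)
for u in(245,250,255,260,265): print(u,g[160:226:2,u].tolist())
p=s["position"]
for th in(0,5,10,15,20,25):
    t=np.radians(th);Z=np.array([-np.sin(t)*.922,-np.sin(t)*.3875,np.cos(t)])
    F,W=cl3([*(p+[0,0,.0115]-.034*Z),t,np.radians(22.8)])
    mid=lambda L:[round((proj(c,L[i])[1]+proj(c,L[i+2])[1])/2,1) for i in(5,1)]
    print(th,"flange top far/near",mid(F),"web top far/near",mid(W))
E
python3 chk2.py w10
```

```text
19.725 [0.635  0.0229 0.1788] [1.43 3.38 7.12] [ 0.898 -0.433  0.074]
245 [45, 47, 56, 122, 120, 125, 119, 121, 118, 120, 124, 58, 49, 45, 47, 50, 60, 73, 67, 67, 68, 70, 60, 59, 62, 62, 63, 60, 61, 60, 62, 64, 63]
250 [44, 52, 123, 123, 123, 121, 121, 124, 124, 124, 125, 59, 47, 47, 47, 44, 33, 32, 34, 34, 34, 34, 43, 44, 52, 45, 48, 45, 44, 50, 47, 48, 48]
255 [40, 71, 123, 121, 119, 53, 62, 65, 91, 122, 122, 61, 65, 50, 41, 45, 34, 40, 28, 41, 25, 36, 51, 51, 36, 49, 43, 54, 45, 44, 46, 45, 51]
260 [44, 55, 120, 120, 118, 55, 61, 56, 91, 117, 103, 56, 73, 74, 55, 59, 38, 40, 30, 31, 25, 33, 49, 48, 46, 52, 50, 50, 45, 49, 45, 48, 43]
265 [57, 48, 93, 118, 116, 118, 116, 119, 119, 120, 119, 48, 51, 51, 50, 47, 68, 95, 77, 69, 72, 71, 68, 67, 64, 68, 70, 70, 87, 90, 62, 67, 70]
0 flange top far/near [np.float64(273.3), np.float64(179.7)] web top far/near [np.float64(304.5), np.float64(207.9)]
5 flange top far/near [np.float64(278.6), np.float64(182.4)] web top far/near [np.float64(305.8), np.float64(204.5)]
10 flange top far/near [np.float64(283.8), np.float64(185.4)] web top far/near [np.float64(306.7), np.float64(201.6)]
15 flange top far/near [np.float64(288.9), np.float64(188.7)] web top far/near [np.float64(307.2), np.float64(199.2)]
20 flange top far/near [np.float64(294.0), np.float64(192.3)] web top far/near [np.float64(307.2), np.float64(197.3)]
25 flange top far/near [np.float64(298.9), np.float64(196.2)] web top far/near [np.float64(306.7), np.float64(195.8)]
```

It's rotating in the grip at a steady 10 N contact, with a tilt of about 6° so far. I'll continue along the arc.

>>> jog_arm --pt "-0.06 -0.03 -0.08" --pt "-0.12 -0.05 -0.16" --pt "-0.18 -0.08 -0.24" --pt "-0.24 -0.1 -0.3" --pt "-0.24 -0.1 -0.3" --turn '[0,0,0,0,0]' --grip '[1,1,1,1,1]'

```text
time_s: 20.4
position: [0.632, 0.0217, 0.1758]
tcp_rot: [[-0.922, -0.388, 0.004], [-0.388, 0.922, 0.0], [-0.004, -0.001, -1.0]]
force: [-0.8, 2.9, 8.3]
opening: 0.111
grasp_force: 30.0
```

```bash
python3 chk2.py w11 | head -7
```

```text
20.4 [0.632  0.0217 0.1758] [-0.78  2.91  8.31] [ 0.805 -0.335  0.08 ]
245 [63, 55, 47, 42, 76, 119, 120, 121, 120, 122, 124, 122, 123, 83, 57, 56, 58, 53, 64, 71, 74, 67, 65, 65, 66, 68, 64, 65, 63, 66, 62, 70, 70]
250 [58, 47, 45, 71, 124, 123, 124, 122, 125, 122, 123, 124, 122, 87, 56, 55, 60, 51, 30, 29, 28, 51, 51, 51, 53, 51, 51, 51, 57, 52, 58, 52, 46]
255 [53, 40, 40, 108, 121, 119, 119, 50, 60, 65, 79, 119, 123, 87, 65, 59, 55, 48, 31, 22, 27, 46, 53, 53, 56, 56, 52, 51, 48, 53, 56, 52, 55]
260 [84, 52, 41, 91, 116, 118, 120, 48, 60, 54, 87, 122, 105, 70, 73, 62, 59, 46, 28, 34, 35, 46, 48, 57, 56, 54, 53, 52, 54, 56, 51, 52, 53]
265 [99, 61, 60, 44, 115, 116, 116, 116, 116, 120, 117, 119, 115, 79, 56, 55, 56, 56, 70, 73, 73, 75, 75, 71, 72, 91, 95, 94, 68, 63, 71, 69, 73]
0 flange top far/near [np.float64(273.3), np.float64(179.7)] web top far/near [np.float64(304.5), np.float64(207.8)]
```

>>> jog_arm --pt "-0.03 -0.01 -0.08" --pt "-0.06 -0.02 -0.16" --pt "-0.08 -0.03 -0.24" --pt "-0.1 -0.04 -0.3" --pt "-0.1 -0.04 -0.3" --turn '[0,0,0,0,0]' --grip '[1,1,1,1,1]'

```text
time_s: 21.08
position: [0.631, 0.0213, 0.1744]
tcp_rot: [[-0.922, -0.388, 0.005], [-0.388, 0.922, 0.0], [-0.004, -0.002, -1.0]]
force: [-3.6, 2.5, 16.6]
opening: 0.113
grasp_force: 30.0
```

```bash
python3 chk2.py w12 | head -7
```

```text
21.075 [0.631  0.0213 0.1744] [-3.55  2.51 16.63] [0.854 0.215 0.048]
245 [63, 65, 48, 36, 43, 118, 123, 123, 122, 121, 123, 124, 121, 121, 69, 57, 58, 61, 54, 69, 66, 66, 67, 73, 67, 63, 67, 69, 64, 69, 68, 70, 71]
250 [61, 50, 41, 40, 116, 124, 123, 123, 125, 124, 123, 123, 125, 122, 67, 53, 61, 55, 38, 34, 34, 60, 58, 56, 59, 51, 56, 57, 54, 55, 58, 52, 53]
255 [71, 36, 45, 46, 120, 122, 123, 91, 47, 66, 59, 103, 118, 125, 65, 55, 59, 57, 30, 30, 34, 54, 58, 54, 62, 55, 58, 57, 54, 56, 53, 55, 56]
260 [101, 59, 49, 43, 120, 121, 118, 107, 53, 58, 49, 108, 116, 103, 61, 53, 59, 52, 30, 34, 31, 56, 58, 53, 62, 53, 50, 59, 51, 56, 55, 54, 56]
265 [101, 85, 56, 61, 63, 114, 117, 119, 118, 122, 119, 115, 118, 119, 63, 53, 55, 56, 58, 73, 67, 71, 71, 68, 71, 92, 99, 92, 90, 62, 72, 71, 70]
0 flange top far/near [np.float64(273.3), np.float64(179.7)] web top far/near [np.float64(304.5), np.float64(207.8)]
```

```bash
python3 - <<'E'
from h import *
a=snap("scene","s12");b=snap("side","d12");c=load("w12")
f=lambda x,u,v,w,k:cv2.resize(x["color"][v-w:v+w,u-w:u+w],(k,k),interpolation=cv2.INTER_CUBIC)
L=cv2.resize(c["color"][140:320,176:336],(500,562),interpolation=cv2.INTER_CUBIC)
R=np.vstack([f(a,272,193,30,281),f(b,244,187,30,281)])
cv2.imwrite("pics/v7.png",np.hstack([L,R]))
E
```

```text
(no output)
```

View pics/v7.png

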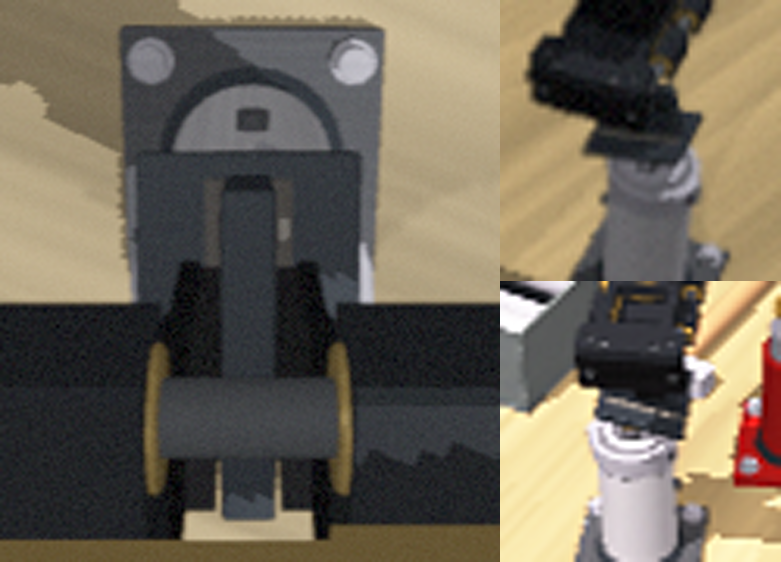

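The pictures show the web square to the base plate and the cleat tilted over the saddle, its uphill end up. The collar is clear below. I'll fit the tilt from measured pixel features.

```bash
python3 - <<'E'
from h import *
s=read_state();p=s["position"]
c8=load("w8")
for n,rows in(("w8",(180,184,190)),("w11",(188,192,198)),("w12",(190,194,200))):
    g=cv2.GaussianBlur(cv2.cvtColor(load(n)["color"],cv2.COLOR_BGR2GRAY),(1,5),0).astype(float)
    for r in rows:
        print(n,r,"L",g[r,214:228].astype(int).tolist(),"R",g[r,284:300].astype(int).tolist())
S,D,c=load("s12"),load("d12"),load("w12")
for t in(11,15,19,23.3):
  for h in(.031,):
    a=np.radians(t);Z=np.array([-np.sin(a)*.922,-np.sin(a)*.3875,np.cos(a)]);o=p+[0,0,.0115]-h*Z
    F,W=cl3([*o,a,np.radians(22.8)])
    print(t,"centre",o.round(4),"side bot",proj(D,F[0]).round(1),proj(D,F[2]).round(1),proj(D,F[4]).round(1),proj(D,F[6]).round(1),"scene",[proj(S,F[i]).round(1).tolist() for i in(0,2,4,6)])
    print("  wrist flange",[proj(c,F[i]).round(1).tolist() for i in(1,3)],"web top",[proj(c,W[i]).round(1).tolist() for i in(1,3,5,7)])
E
```

```text
w8 180 L [149, 151, 149, 125, 68, 43, 41, 41, 41, 39, 43, 42, 42, 44] R [43, 43, 40, 43, 43, 43, 43, 44, 69, 135, 163, 162, 161, 161, 160, 159]
w8 184 L [154, 152, 150, 127, 67, 45, 44, 46, 44, 45, 41, 48, 42, 44] R [42, 44, 44, 43, 46, 43, 44, 41, 73, 132, 158, 158, 158, 158, 158, 159]
w8 190 L [162, 162, 159, 136, 81, 44, 46, 44, 48, 45, 45, 45, 44, 44] R [41, 45, 44, 43, 45, 45, 43, 44, 90, 140, 161, 162, 161, 161, 160, 159]
w11 188 L [118, 93, 70, 63, 61, 53, 53, 53, 54, 51, 51, 51, 54, 49] R [55, 53, 54, 51, 52, 52, 57, 71, 94, 101, 100, 101, 106, 138, 159, 159]
w11 192 L [114, 95, 78, 80, 78, 64, 53, 55, 54, 57, 57, 55, 56, 54] R [53, 55, 53, 56, 53, 54, 51, 66, 90, 99, 102, 101, 109, 141, 161, 162]
w11 198 L [121, 92, 89, 98, 93, 72, 51, 54, 55, 55, 56, 55, 55, 56] R [51, 52, 53, 51, 53, 53, 50, 69, 91, 102, 99, 100, 120, 147, 158, 160]
w12 190 L [114, 89, 65, 62, 62, 57, 52, 57, 56, 55, 56, 58, 54, 56] R [55, 53, 54, 56, 54, 52, 55, 72, 94, 101, 100, 99, 105, 137, 159, 161]
w12 194 L [118, 93, 86, 91, 98, 78, 54, 60, 58, 58, 57, 60, 61, 57] R [59, 54, 54, 57, 56, 54, 49, 70, 
[... 643 characters left out ...]
wrist flange [[218.9, 188.8], [292.6, 188.9]] web top [[246.5, 199.4], [265.1, 199.5], [246.4, 309.6], [264.8, 309.6]]
19 centre [0.6403 0.0252 0.1566] side bot [254.  181.6] [252.2 190.8] [235.5 175.4] [233.2 184.5] scene [[260.1, 195.7], [265.9, 185.7], [280.1, 196.7], [285.5, 186.3]]
  wrist flange [[219.4, 191.4], [292.1, 191.5]] web top [[246.6, 197.4], [265.0, 197.5], [246.3, 309.2], [264.9, 309.3]]
23.3 centre [0.6423 0.0261 0.1575] side bot [253.2 181.9] [251.3 191.1] [235.1 174.7] [232.8 183.8] scene [[261.0, 196.3], [266.8, 186.3], [280.5, 196.0], [286.0, 185.7]]
  wrist flange [[219.9, 194.3], [291.6, 194.4]] web top [[246.7, 195.6], [264.8, 195.7], [246.2, 308.5], [265.1, 308.5]]
```

```bash
python3 - <<'E'
from h import *
c=load("w4");hs=cv2.cvtColor(c["color"],cv2.COLOR_BGR2HSV)
for sgn in(1,-1):
    print([(r,hs[int(round(103.3-sgn*.3875*r)),int(round(250+sgn*.922*r))].tolist()) for r in range(32,48)])
m=mask(c,250,103,70,(12,105,60),(32,255,255))
cs,_=cv2.findContours(m,cv2.RETR_EXTERNAL,cv2.CHAIN_APPROX_NONE);e=cv2.fitEllipse(max(cs,key=len));print(e)
m=hullmask(m)
def face(x): return saddlepts(x)[:40]
for g,n in((saddlepts,"wall"),(face,"face only")):
    for t in(None,12,14,16,18,20,22,24):
        G=(lambda x:g([*x[:2],x[2] if t is None else np.radians(t),np.radians(22.8)]))
        k=3 if t is None else 2
        x,f=fitsil([(c,m)],G,[.6455,.028,.3][:k],[.003,.003,.1][:k]);print(n,t,x.round(4),round(f,4))
E
```

```text
[(32, [20, 138, 161]), (33, [20, 138, 161]), (34, [21, 140, 157]), (35, [21, 129, 160]), (36, [21, 136, 158]), (37, [21, 132, 162]), (38, [21, 133, 161]), (39, [20, 139, 161]), (40, [20, 134, 160]), (41, [17, 65, 137]), (42, [165, 10, 153]), (43, [126, 15, 172]), (44, [127, 14, 169]), (45, [127, 14, 169]), (46, [120, 8, 170]), (47, [128, 6, 183])]
[(32, [21, 134, 158]), (33, [21, 134, 158]), (34, [21, 128, 161]), (35, [21, 131, 161]), (36, [21, 136, 158]), (37, [21, 133, 159]), (38, [21, 130, 163]), (39, [21, 132, 160]), (40, [22, 136, 159]), (41, [20, 114, 161]), (42, [14, 16, 172]), (43, [120, 5, 151]), (44, [120, 9, 82]), (45, [126, 17, 76]), (46, [107, 21, 86]), (47, [140, 10, 80])]
((249.42591857910156, 102.73491668701172), (81.04612731933594, 87.68630981445312), 173.178466796875)
wall None [0.6461 0.0281 0.4273] 0.0203
wall 12 [0.645  0.0272] 0.0553
wall 14 [0.6449 0.0274] 0.0483
wall 16 [0.6453 0.0276] 0.0409
wall 18 [0.6455 0.0278] 0.0327
wall 20 [0.6459 0.0279] 0.026
wall 22 [0.6459 0.028 ] 0.0204
wall 24 [0.6459 0.0282] 0.0213
face only None [0.6461 0.0281 0.3303] 0.0199
face only 12 [0.6449 0.0273] 0.0485
face only 14 [0.6453 0.0277] 0.0395
face only 16 [0.6455 0.0279] 0.03
face only 18 [0.646 0.028] 0.0236
face only 20 [0.6461 0.0282] 0.0213
face only 22 [0.6462 0.0281] 0.0282
face only 24 [0.6467 0.0283] 0.04
```

```bash
cat > tl.py <<'E'
from h import *
from scipy.optimize import least_squares
def feats(c,p,t,h,d):
    Zt=np.array([-np.sin(t)*.922,-np.sin(t)*.3875,np.cos(t)]);Xt=np.array([np.cos(t)*.922,np.cos(t)*.3875,np.sin(t)])
    o=np.array(p)+[0,0,.0115]-h*Zt-d*Xt
    q=lambda x,z:proj(c,o+x*Xt+z*Zt)[1]
    return np.array([q(-.035,.006),q(-.030,.006),q(-.030,.046),q(.030,.046)]),o
def edges(n):
    g=cv2.cvtColor(load(n)["color"],cv2.COLOR_BGR2GRAY)[:,252:259].mean(1); return g
if __name__=="__main__":
    for n in("w8","w12"): 
        g=edges(n).astype(int);print(n,g[174:212].tolist(),"low",g[296:314].tolist())
    c8,c12=load("w8"),load("w12")
    p8=[.6411,.0253,.2128];p12=[.631,.0213,.1744]
    print("w8 model",feats(c8,p8,0,.034,0)[0].round(1))
    for t in(10,13,16,19,22): print(t,feats(c12,p12,np.radians(t),.034,0)[0].round(1),feats(c12,p12,np.radians(t),.031,0)[0].round(1),feats(c12,p12,np.radians(t),.034,.003)[0].round(1))
E
python3 tl.py
```

```text
w8 [136, 132, 125, 86, 46, 43, 61, 68, 68, 55, 45, 43, 46, 35, 34, 33, 35, 33, 36, 35, 34, 34, 33, 34, 35, 31, 36, 36, 33, 35, 34, 34, 38, 43, 44, 42, 42, 43] low [67, 68, 68, 67, 66, 79, 145, 170, 174, 173, 174, 172, 172, 170, 168, 170, 171, 106]
w12 [94, 58, 53, 59, 60, 59, 59, 64, 106, 119, 118, 118, 118, 114, 65, 52, 55, 57, 56, 57, 57, 56, 33, 30, 31, 27, 33, 46, 55, 57, 57, 57, 56, 56, 57, 57, 55, 56] low [45, 47, 53, 58, 66, 73, 73, 72, 73, 74, 101, 163, 166, 165, 168, 175, 178, 109]
w8 model [179.9 187.2 207.7 304.6]
10 [185.4 192.7 201.5 306.7] [185.8 193.3 202.4 309.5] [181.  188.3 196.  301.7]
13 [187.4 194.6 200.  307. ] [187.6 195.  200.6 309.6] [183.  190.3 194.5 301.8]
16 [189.4 196.6 198.7 307.2] [189.4 196.8 198.9 309.5] [185.1 192.3 193.2 301.8]
19 [191.6 198.7 197.5 307.2] [191.4 198.7 197.4 309.2] [187.3 194.4 192.1 301.6]
22 [193.8 200.9 196.6 307. ] [193.5 200.7 196.1 308.8] [189.6 196.7 191.2 301.3]
```

The cleat's tilt is about 13°, and the saddle's own angle is uncertain (17–23°) from the overhead views. I'll lift off and look at the saddle obliquely from the side, where the tilt shows directly.

>>> jog_arm --pt "0 0 0.8" --pt "0 0 2.5" --pt "0 0 4" --pt "-0.3 3 4" --pt "-0.8 7 4" --pt "-1.3 11 4" --pt "-1.7 15 3" --pt "-1.8 16 2.8" --pt "-1.8 16 2.8" --pt "-1.8 16 2.8" --turn '[0,0,0,0,0,0,0,0,0,0]' --grip '[1,1,1,1,1,1,1,1,1,1]'

```text
time_s: 22.48
position: [0.6122, 0.1797, 0.1989]
tcp_rot: [[-0.922, -0.387, 0.001], [-0.387, 0.922, -0.001], [-0.0, -0.001, -1.0]]
force: [0.7, 0.1, -3.3]
opening: 0.112
grasp_force: 30.0
```

```bash
python3 - <<'E'
from h import *
from tl import feats
s=read_state();p=s["position"];print(s["time_s"],p.round(4),s["force"].round(2))
c=snap("wrist","w13")
u,v=proj(c,(.6421,.0262,.1545)).round().astype(int);print("saddle px",u,v)
m=mask(c,int(u),int(v),40,(12,105,60),(32,255,255));print(m.sum(),cv2.boundingRect(m));hm=hullmask(m)
for fn,g in(("wall",saddlepts),("face",lambda x:saddlepts(x)[:40])):
    for ps in(22.8,):
        x,f=fitsil([(c,hm)],lambda x:g([x[0],x[1],x[2],np.radians(ps)]),[.6455,.028,.33],[.004,.004,.1]);print(fn,x[:2].round(4),np.degrees(x[2]).round(1),round(f,3))
    for t in(12,14,16,18,20,22,24,26):
        x,f=fitsil([(c,hm)],lambda x:g([x[0],x[1],np.radians(t),np.radians(22.8)]),[.6455,.028],[.003,.003]);print("  ",t,x.round(4),round(f,3))
cs,_=cv2.findContours(m,cv2.RETR_EXTERNAL,cv2.CHAIN_APPROX_NONE);print(cv2.fitEllipse(max(cs,key=len)))
for t in(14,18,22):
    q=np.array([proj(c,a) for a in saddlepts([.6455,.028,np.radians(t),np.radians(22.8)])[:40]],np.float32);print(t,cv2.fitEllipse(q))
g=cv2.cvtColor(c["color"],cv2.COLOR_BGR2GRAY)[:,252:259].mean(1).astype(int);print(g[176:212].tolist(),g[296:314].tolist())
for t in(10,12,14,16,18): print(t,feats(c,p,np.radians(t),.034,0)[0].round(1))
E
```

```text
22.475 [0.6122 0.1797 0.1989] [ 0.69  0.12 -3.34]
saddle px 52 175
2477 (27, 149, 58, 54)
wall [0.6458 0.0282] 18.9 0.053
   12 [0.6449 0.0281] 0.06
   14 [0.6448 0.0279] 0.057
   16 [0.6452 0.0282] 0.057
   18 [0.6446 0.0283] 0.057
   20 [0.6454 0.0283] 0.055
   22 [0.6461 0.0283] 0.058
   24 [0.6463 0.0285] 0.067
   26 [0.6468 0.0284] 0.072
face [0.6445 0.0291] 13.5 0.031
   12 [0.6442 0.0293] 0.036
   14 [0.6446 0.0291] 0.032
   16 [0.6447 0.0293] 0.04
   18 [0.6451 0.0295] 0.048
   20 [0.6453 0.0295] 0.055
   22 [0.6454 0.0296] 0.067
   24 [0.6457 0.0294] 0.074
   26 [0.6463 0.03  ] 0.089
((55.143653869628906, 175.5331573486328), (53.45557403564453, 57.12527847290039), 103.48486328125)
14 ((53.08710861206055, 176.2045135498047), (54.75053787231445, 56.68795394897461), 137.02452087402344)
18 ((53.08126449584961, 175.37945556640625), (55.174625396728516, 56.06146240234375), 45.990753173828125)
22 ((53.10734176635742, 174.55767822265625), (53.52634811401367, 57.25940704345703), 49.91183853149414)
[166, 167, 167, 167, 167, 166, 164, 164, 165, 164, 166, 166, 81, 54, 59, 55, 54, 53, 54, 48, 30, 27, 28, 29, 31, 45, 53, 53, 53, 54, 53, 54, 53, 54, 52, 53] [43, 44, 44, 48, 56, 64, 70, 69, 71, 71, 47, 30, 28, 28, 29, 25, 37, 80]
10 [185.5 192.8 201.3 306.7]
12 [186.8 194.1 200.3 306.9]
14 [188.1 195.4 199.4 307. ]
16 [189.5 196.7 198.5 307.1]
18 [191.  198.1 197.7 307.1]
```

```bash
python3 - <<'E'
from h import *
c=load("w13");hs=cv2.cvtColor(c["color"],cv2.COLOR_BGR2HSV)
print("row175",hs[175,20:92:2].tolist());print("col55",hs[144:208:2,55].tolist())
V={}
for k,(u,v),w in(("w3",(260,131),35),("wrist0",(278,172),35),("w4",(250,103),70),("w13",(55,175),40)):
    V[k]=(load(k),hullmask(mask(load(k),u,v,w,(12,100,60),(32,255,255))))
from scipy.optimize import minimize
def cost(k,g,t):
    c,m=V[k];P=g([.6455,.028,np.radians(t),np.radians(22.8)]);q0=np.array([proj(c,p) for p in P],np.float32)
    def f(d):
        r=np.zeros((m.shape[0]*1,m.shape[1]),np.uint8);cv2.fillPoly(r,[np.round((cv2.convexHull(q0+np.float32(d)))*64).astype(np.int32)],255,lineType=cv2.LINE_AA,shift=6)
        return np.abs(r/255.-m).sum()/m.sum()
    b=min((minimize(f,s,method="Nelder-Mead",options=dict(initial_simplex=np.array(s)+[[0,0],[2,0],[0,2]])) for s in((0,0),(2,2))),key=lambda r:r.fun)
    return round(b.fun,4),b.x.round(1).tolist()
for n,g in(("wall",saddlepts),("face",lambda x:saddlepts(x)[:40])):
    for t in(12,15,18,21,24): print(n,t,[cost(k,g,t) for k in V])
E
```

```text
row175 [[21, 69, 177], [21, 72, 180], [20, 69, 180], [21, 85, 179], [20, 133, 176], [20, 127, 177], [21, 131, 171], [21, 131, 175], [20, 127, 179], [21, 132, 129], [21, 137, 125], [20, 140, 124], [20, 129, 130], [21, 144, 122], [21, 138, 124], [20, 140, 126], [19, 141, 125], [20, 131, 128], [19, 131, 127], [20, 143, 125], [20, 137, 128], [21, 141, 127], [21, 133, 132], [21, 129, 130], [21, 128, 129], [21, 136, 126], [20, 137, 125], [21, 142, 126], [21, 138, 129], [20, 139, 127], [20, 137, 125], [19, 134, 95], [20, 114, 78], [128, 12, 85], [123, 14, 166], [123, 12, 190]]
col55 [[125, 12, 125], [114, 12, 109], [20, 75, 123], [21, 135, 127], [20, 142, 126], [20, 135, 127], [20, 138, 126], [20, 131, 127], [20, 139, 127], [20, 133, 128], [20, 133, 127], [20, 137, 127], [20, 143, 123], [20, 131, 127], [20, 137, 123], [19, 138, 126], [21, 140, 122], [21, 138, 122], [20, 140, 124], [20, 139, 125], [21, 136, 124], [20, 137, 121], [20, 134, 126], [20, 132, 126], [21, 136, 124], [19, 137, 127], [21, 137, 125], [20, 135, 125], [20, 141, 123], [20, 137, 127], [16, 29, 166], [21, 74, 173]]
wall 12
[... 770 characters left out ...]
), (np.float64(0.0487), [-0.4, 0.6]), (np.float64(0.0647), [-1.1, 1.1]), (np.float64(0.0393), [1.9, -1.0])]
face 15 [(np.float64(0.0699), [-0.0, 0.1]), (np.float64(0.0411), [-0.0, -0.0]), (np.float64(0.046), [-0.0, 0.5]), (np.float64(0.0388), [2.0, -0.4])]
face 18 [(np.float64(0.0541), [0.6, -0.1]), (np.float64(0.0374), [0.4, -0.3]), (np.float64(0.0302), [0.7, -0.0]), (np.float64(0.0497), [2.1, 0.3])]
face 21 [(np.float64(0.0472), [1.0, -0.3]), (np.float64(0.0451), [1.0, -0.4]), (np.float64(0.0308), [1.5, -0.4]), (np.float64(0.0637), [2.1, 0.3])]
face 24 [(np.float64(0.0577), [1.6, -0.7]), (np.float64(0.0636), [1.5, -0.3]), (np.float64(0.0464), [2.1, -0.3]), (np.float64(0.0811), [2.1, 1.0])]
```

```bash
python3 - <<'E'
from h import *
from scipy.optimize import minimize
c=load("w13");m=mask(c,55,175,40,(12,100,108),(32,255,255));
# cut wood: keep S>105
m=mask(c,55,175,40,(12,105,108),(32,255,255));print(m.sum(),cv2.boundingRect(m));m=hullmask(m)
hs=cv2.cvtColor(c["color"],cv2.COLOR_BGR2HSV)
for r in(155,162,170,185,192,198): print(r,hs[r,66:90].tolist() if r in(162,192) else hs[r,72:90,2].tolist())
def fit(g,t,ps=22.8):
    P=g([.6455,.028,np.radians(t),np.radians(ps)]);q0=np.array([proj(c,p) for p in P],np.float32)
    def f(d):
        r=np.zeros(m.shape,np.uint8);cv2.fillPoly(r,[np.round(cv2.convexHull(q0+np.float32(d))*64).astype(np.int32)],255,lineType=cv2.LINE_AA,shift=6)
        return np.abs(r/255.-m).sum()/m.sum()
    b=min((minimize(f,s,method="Nelder-Mead",options=dict(initial_simplex=np.array(s)+[[0,0],[2,0],[0,2]])) for s in((0,0),(2,2))),key=lambda r:r.fun)
    return round(b.fun,4),b.x.round(1).tolist()
for t in range(10,29,2): print(t,fit(lambda x:saddlepts(x)[:40],t),fit(saddlepts,t))
E
```

```text
2368 (27, 149, 55, 54)
155 [100, 84, 97, 112, 124, 128, 123, 124, 127, 123, 125, 126, 126, 126, 125, 128, 124, 126]
162 [[20, 133, 130], [20, 129, 130], [20, 139, 127], [21, 132, 129], [20, 130, 129], [20, 138, 126], [20, 137, 127], [20, 137, 127], [20, 135, 128], [21, 141, 127], [21, 135, 130], [20, 132, 120], [20, 141, 96], [22, 134, 76], [18, 55, 93], [0, 7, 113], [120, 14, 125], [120, 16, 129], [120, 12, 127], [120, 10, 122], [124, 16, 125], [135, 16, 124], [124, 16, 127], [129, 14, 124]]
170 [126, 130, 129, 130, 128, 129, 125, 125, 120, 104, 86, 80, 59, 51, 57, 106, 131, 131]
185 [127, 126, 125, 130, 132, 129, 127, 125, 113, 85, 77, 99, 118, 129, 130, 132, 127, 127]
192 [[20, 133, 130], [20, 133, 128], [21, 141, 127], [21, 143, 127], [21, 138, 126], [19, 134, 131], [20, 134, 129], [20, 131, 128], [21, 141, 125], [20, 135, 128], [20, 139, 119], [20, 148, 95], [21, 138, 83], [18, 89, 83], [13, 16, 109], [120, 10, 126], [120, 16, 130], [124, 14, 127], [129, 14, 129], [127, 18, 131], [131, 16, 127], [131, 16, 129], [126, 10, 124], [124, 14, 129]]
198 [84, 115, 159, 184, 189, 185, 185, 185, 186, 185, 183, 186, 184, 182, 176, 169, 141, 110]
10 (np.float64(0.0594), [0.9, -1.4]) (np.float64(0.1234), [0.2, -1.7])
12 (np.float64(0.0562), [0.8, -1.3]) (np.float64(0.1235), [-0.9, -1.3])
14 (np.float64(0.0546), [1.0, -0.6]) (np.float64(0.1283), [0.5, -1.1])
16 (np.float64(0.0532), [0.8, -0.2]) (np.float64(0.1262), [0.6, 0.0])
18 (np.float64(0.0574), [0.8, 0.2]) (np.float64(0.121), [-0.2, 0.2])
20 (np.float64(0.0668), [0.9, 0.6]) (np.float64(0.1212), [-0.9, 0.7])
22 (np.float64(0.0771), [0.9, 1.5]) (np.float64(0.1151), [-0.2, 0.4])
24 (np.float64(0.0869), [0.8, 1.3]) (np.float64(0.1141), [-1.1, 1.2])
26 (np.float64(0.0999), [1.1, 1.2]) (np.float64(0.116), [-1.6, 1.8])
28 (np.float64(0.1114), [0.8, 2.0]) (np.float64(0.1197), [-0.8, 1.3])
```

The tilt in hand is about 14°, and the oblique view puts the saddle at 14–16°. The force rise at 0.1744 suggests the cleat had reached flush, about 5 mm too far downhill. I'll go back over the centred spot and press again.

>>> jog_arm --pt "0.3 -2 1" --pt "0.9 -6 1" --pt "1.5 -10 1" --pt "2.1 -14 1" --pt "2.3 -15.6 1" --pt "2.3 -15.6 0" --pt "2.3 -15.6 -1" --pt "2.3 -15.6 -1.6" --pt "2.3 -15.6 -1.8" --pt "2.3 -15.6 -1.8" --turn '[0,0,0,0,0,0,0,0,0,0]' --grip '[1,1,1,1,1,1,1,1,1,1]'

```text
time_s: 23.78
position: [0.6346, 0.0257, 0.1803]
tcp_rot: [[-0.921, -0.389, -0.0], [-0.389, 0.921, 0.0], [0.0, 0.0, -1.0]]
force: [-0.0, -0.6, -3.5]
opening: 0.112
grasp_force: 30.0
```

>>> jog_arm --pt "0.05 -0.15 -0.1" --pt "0.05 -0.15 -0.2" --pt "0.05 -0.15 -0.3" --pt "0.05 -0.15 -0.3" --turn '[0,0,0,0]' --grip '[1,1,1,1]'

```text
time_s: 24.28
position: [0.6351, 0.0234, 0.1775]
tcp_rot: [[-0.922, -0.387, -0.0], [-0.387, 0.922, 0.0], [0.0, 0.0, -1.0]]
force: [0.0, 0.5, -4.4]
opening: 0.11
grasp_force: 30.0
```

>>> jog_arm --pt "0 0 -0.05" --pt "0 0 -0.1" --pt "0 0 -0.1" --turn '[0,0,0]' --grip '[1,1,1]'

```text
time_s: 24.65
position: [0.6351, 0.0234, 0.1765]
tcp_rot: [[-0.922, -0.388, -0.0], [-0.388, 0.922, 0.0], [0.0, 0.0, -1.0]]
force: [1.1, 0.1, -3.9]
opening: 0.11
grasp_force: 30.0
```

>>> jog_arm --pt "0 0 -0.05" --pt "0 0 -0.1" --pt "0 0 -0.1" --turn '[0,0,0]' --grip '[1,1,1]'

```text
time_s: 25.02
position: [0.6352, 0.0234, 0.1759]
tcp_rot: [[-0.922, -0.388, 0.0], [-0.388, 0.922, -0.0], [-0.0, -0.0, -1.0]]
force: [-0.7, -0.5, -1.8]
opening: 0.109
grasp_force: 30.0
```

>>> jog_arm --pt "0 0 -0.05" --pt "0 0 -0.1" --pt "0 0 -0.1" --pt "0 0 -0.1" --turn '[0,0,0,0]' --grip '[1,1,1,1]'

```text
time_s: 25.52
position: [0.6352, 0.0234, 0.1758]
tcp_rot: [[-0.922, -0.388, 0.001], [-0.388, 0.922, -0.0], [-0.001, -0.001, -1.0]]
force: [-3.2, 0.2, 4.8]
opening: 0.112
grasp_force: 30.0
```

```bash
python3 -c "
from h import *
s=read_state();print(s['position'].round(4),s['force'].round(2),s['moment'].round(3),s['tcp_rot'][:,2].round(4))"
```

```text
[0.6352 0.0234 0.1758] [-3.24  0.21  4.85] [0.177 0.414 0.059] [ 7.e-04 -2.e-04 -1.e+00]
```

>>> jog_arm --pt "0 0 -0.05" --pt "0 0 -0.1" --pt "0 0 -0.1" --pt "0 0 -0.1" --turn '[0,0,0,0]' --grip '[1,1,1,1]'

```text
time_s: 26.02
position: [0.6352, 0.0234, 0.1757]
tcp_rot: [[-0.922, -0.388, 0.001], [-0.388, 0.922, -0.0], [-0.001, -0.001, -1.0]]
force: [-3.9, 0.0, 9.3]
opening: 0.111
grasp_force: 30.0
```

```bash
python3 chk2.py w14 | head -1; python3 - <<'E'
from tl import *
g=edges("w14").astype(int);print(g[176:212].tolist(),g[296:314].tolist())
S,D=snap("scene","s14"),snap("side","d14")
E
```

```text
26.025 [0.6352 0.0234 0.1757] [-3.87  0.01  9.26] [0.246 0.703 0.014]
[64, 103, 118, 118, 116, 115, 114, 113, 110, 103, 105, 106, 63, 53, 58, 57, 55, 58, 58, 50, 31, 29, 30, 31, 33, 47, 57, 56, 54, 57, 56, 56, 55, 55, 54, 56] [45, 46, 46, 55, 66, 72, 74, 73, 72, 77, 121, 165, 172, 175, 179, 182, 182, 110]
```

>>> jog_arm --pt "0 0 -0.05" --pt "0 0 -0.1" --pt "0 0 -0.15" --pt "0 0 -0.2" --pt "0 0 -0.2" --turn '[0,0,0,0,0]' --grip '[1,1,1,1,1]'

```text
time_s: 26.8
position: [0.6352, 0.0233, 0.1756]
tcp_rot: [[-0.922, -0.388, 0.002], [-0.388, 0.922, -0.001], [-0.001, -0.001, -1.0]]
force: [-8.6, 0.8, 16.6]
opening: 0.117
grasp_force: 30.0
```

```bash
python3 chk2.py w15 | head -1; python3 - <<'E'
from tl import *
g=edges("w15").astype(int);print(g[176:212].tolist(),g[296:314].tolist())
E
```

```text
26.8 [0.6352 0.0233 0.1756] [-8.62  0.75 16.58] [0.312 1.141 0.071]
[64, 104, 117, 118, 115, 116, 114, 113, 112, 103, 105, 105, 62, 51, 56, 58, 58, 56, 57, 48, 32, 30, 32, 28, 33, 44, 56, 57, 58, 58, 55, 55, 55, 54, 55, 56] [44, 45, 48, 55, 65, 71, 73, 71, 72, 76, 119, 165, 173, 176, 179, 182, 184, 110]
```

>>> jog_arm --pt "-0.1 -0.04 0" --pt "-0.19 -0.08 -0.03" --pt "-0.28 -0.12 -0.06" --pt "-0.37 -0.16 -0.1" --pt "-0.37 -0.16 -0.1" --turn '[0,0,0,0,0]' --grip '[1,1,1,1,1]'

```text
time_s: 27.48
position: [0.6351, 0.0233, 0.1755]
tcp_rot: [[-0.922, -0.387, 0.01], [-0.387, 0.922, 0.002], [-0.01, -0.002, -1.0]]
force: [-0.9, 3.8, 17.3]
opening: 0.112
grasp_force: 30.0
```

```bash
python3 chk2.py w16 | head -1; python3 - <<'E'
from tl import *
g=edges("w16").astype(int);print(g[176:212].tolist(),g[296:314].tolist())
E
```

```text
27.475 [0.6351 0.0233 0.1755] [-0.86  3.81 17.26] [1.049 0.242 0.042]
[86, 117, 118, 118, 117, 115, 115, 114, 108, 103, 106, 108, 64, 50, 57, 57, 54, 58, 57, 50, 33, 32, 29, 31, 29, 43, 55, 55, 56, 56, 55, 57, 55, 57, 56, 56] [45, 51, 56, 64, 73, 72, 73, 73, 72, 73, 102, 173, 180, 182, 182, 184, 184, 111]
```

The force line has moved to the face centre and nothing slipped at 20 N with the tool dragged downhill, so the cleat is flush. Now I'll ease the push to about 10 N.

>>> jog_arm --pt "0.07 0.03 0.06" --pt "0.14 0.06 0.12" --pt "0.14 0.06 0.19" --pt "0.14 0.06 0.19" --pt "0.14 0.06 0.19" --turn '[0,0,0,0,0]' --grip '[1,1,1,1,1]'

```text
time_s: 28.15
position: [0.6351, 0.0233, 0.1756]
tcp_rot: [[-0.922, -0.387, 0.006], [-0.387, 0.922, 0.001], [-0.006, -0.001, -1.0]]
force: [-2.0, 2.3, 10.5]
opening: 0.116
grasp_force: 30.0
```

```bash
python3 chk2.py w17 | head -1; python3 - <<'E'
from h import *
# check centring: saddle+cleat in scene/side with model, and collar still on step
S,D=snap("scene","s17"),snap("side","d17")
t=np.radians(14);p=read_state()["position"];Z=np.array([-np.sin(t)*.922,-np.sin(t)*.3875,np.cos(t)]);o=p+[0,0,.0115]-.034*Z;print("underside centre",o.round(4))
for n,c0,c1,uv in(("scene",load("s5"),S,(273,206)),("side",load("d5"),D,(243,200))):
    u,v=uv;a=c0["color"][v:v+30,u-20:u+20].astype(int);b=c1["color"][v:v+30,u-20:u+20].astype(int)
    print(n,"mean abs change of collar/post rows",np.abs(a-b).mean((1,2)).round().astype(int).tolist())
s0,d0=load("scene0"),load("side0")
for n,a,b,L in(("scene",s0,S,dict(red=(225,235),offcut=(220,202),magnet=(229,181),can=(120,300),pliers=(122,265),hammer=(210,295))),("side",d0,D,dict(red=(278,180),offcut=(298,215),magnet=(303,243),gclamp=(188,315),can=(315,130)))):
    print(n,{k:int(np.abs(a["color"][v-8:v+8,u-8:u+8].astype(int)-b["color"][v-8:v+8,u-8:u+8]).mean()) for k,(u,v) in L.items()})
E
```

```text
28.15 [0.6351 0.0233 0.1756] [-1.96  2.34 10.5 ] [ 0.674  0.162 -0.016]
underside centre [0.6427 0.0265 0.1541]
scene mean abs change of collar/post rows [2, 2, 2, 2, 2, 2, 2, 2, 2, 2, 2, 2, 2, 2, 2, 2, 2, 2, 4, 2, 2, 2, 3, 2, 2, 3, 2, 2, 2, 3]
side mean abs change of collar/post rows [1, 1, 1, 0, 1, 1, 1, 1, 1, 1, 4, 8, 1, 1, 1, 1, 1, 1, 0, 1, 1, 0, 1, 1, 1, 0, 0, 0, 0, 0]
scene {'red': 5, 'offcut': 1, 'magnet': 2, 'can': 2, 'pliers': 1, 'hammer': 1}
side {'red': 3, 'offcut': 0, 'magnet': 0, 'gclamp': 0, 'can': 20}
```

>>> jog_arm --pt "0.03 0.01 0.03" --pt "0.05 0.02 0.06" --pt "0.05 0.02 0.06" --pt "0.05 0.02 0.06" --pt "0.05 0.02 0.06" --pt "0.05 0.02 0.06" --turn '[0,0,0,0,0,0]' --grip '[1,1,1,1,1,1]'

```text
time_s: 29.05
position: [0.6351, 0.0233, 0.1756]
tcp_rot: [[-0.922, -0.387, 0.005], [-0.387, 0.922, 0.001], [-0.005, -0.001, -1.0]]
force: [-2.5, 2.0, 9.2]
opening: 0.113
grasp_force: 30.0
```

```bash
python3 -c "
from rig import *
print(hand_in())"
```

```text
the job is handed in; nothing more can be done
None
```

I handed the job in at about 29 s; no verdict came back. The collar sits level on the step and is let go. The cleat is still gripped on the saddle, pressed with roughly 9–13 N, centred within a few mm and tilted about 14°; I judged it flush from the contact forces, because the camera fits of the saddle's angle ranged from about 14° to 24°.

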